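# Lock the levelling screw of a micromanipulator base

## Robot

A 6-joint arm with a two-finger parallel gripper is mounted at the origin on the work surface. World frame = base frame: x ahead of the robot, y to its left, z up, the work surface at z = 0. Lengths are in m, angles in rad, forces in N, time in s.
With the tool pointing down it reaches from about 0.375 to 0.825 m from the base axis. Payload 5.5 kg.
Tool frame: the origin (TCP) lies between the finger pads; the fingertips stand 17 mm ahead of it and the grasp point (between the pads) lies 2 mm behind it; z points along the fingers, y is the direction in which the jaws open and shut (so a half turn about z gives the same grasp; the last joint's range is limited). The gripper opens to 85 mm and grips with 20 to 120 N. Pads are 22 mm wide; open, the fingers measure 114 mm over their backs; the gripper's body (76 mm by 85 mm) begins 54 mm behind the grasp point. The pads swing forward as they close: fully open they stand 13 mm farther back than shut.
Start: joints at [-1.259, 0.314, -0.047, 1.21, 0, 1.571], TCP at [0.184, -0.571, 0.209] pointing down, gripper open.
Joint ranges: [-2.67, 2.67], [-0.69, 1.73], [-1.03, 1.25], [-2.08, 2.16], [-1.42, 1.45], [-3.14, 3.14]. Speed limits (rad/s): [2.39, 2.39, 3.01, 3.14, 3.14, 3.14].

## Interface

Orientations are given as [roll, pitch, yaw] about the fixed x, y, z axes, in that order (R = Rz(yaw) Ry(pitch) Rx(roll)).
In Python, from station import r gives the robot as it stands. The module is installed in compiled form; this text tells all that it offers.
- The arm moves only by the tool step_arm, never from a script. Its argument "plan" is a list of rows, each a list of 2 entries, a list of its own where there are three numbers: the shift along the tool's x, y, z in m, then the turn about the tool's z in degrees. In form: [[[tx, ty, tz], roll], ...]. A call has 1 to 5 rows; each row shifts and turns the commanded pose from where the row before left it, along the tool's axes as they then stand; what a row does not reach is not made up. A row lasts 1/12 s, in which the tool goes at most 41.7 mm and 7.16 degrees, less where a joint would pass 70% of its speed; a pose out of reach is approached as far as the arm can. A call with a gripper value outside its range is refused whole. "fingers" is the closure, from 0 (fully open) to 1 (shut), set as the call begins (left out, the last holds). The fingers move at their own pace and stop on an object; "grip_force" is the grip in N (left out, the last holds). Time passes only in rows, so rows that do not move let the fingers close. It gives the time, the measured TCP pose, the force and the opening at its end, in the units of the state.
- r.observe(): the state, without advancing time (a new reading comes with each control period).
- r.snapshot(name): name is "side" or "top" or "wrist"; returns a dict with "image" (400x640x3 uint8, red, green, blue), "camera_matrix" (3x3 intrinsics, pixels), "eye" and "rotation" of the camera in the world; the wrist camera has in their place "tool_from_camera" (4x4, takes a point from camera to tool coordinates, whose origin is the TCP and whose axes are the flange's). Camera axes: x right, y up, looking along -z (the intrinsics and any distortion apply to the point x, -y, -z); pixel columns grow to the right and rows downward; lengths in m; the calibration is good to about 2 mm. A picture is of the moment at which its call begins: read the wrist's pose just before it. There is no depth.
- r.sign_off(): hands the job in, once; it reports no verdict.
The state is a dict: "time_s": time; "joint_pos": joint angles; "qd": joint speeds; "joint_torque": joint torques, N m; "eef_pos": TCP position; "orientation": TCP orientation; "ft_force": force on the tool from outside, world axes, zero at the start; "wrist_torque": the same for the moment, N m; "gripper_width": finger opening in m.
Only numpy, scipy, OpenCV 4.12 (cv2) and the standard library are available. Lean on these libraries where they do the work, as an engineer would, in place of code of your own. Each camera call takes 0.05 s, during which the arm holds its last target. There are 200 camera calls.

## Task

The white manipulator base has just been levelled and its front levelling screw must now be locked. Fit the large spanner from the blue mat on the screw's brass hexagon head, its handle in front of the steel pillar so that the pillar keeps it and the screw from turning, let go of it, and swing the red-knobbed lever of the locknut below the head clockwise (seen from above) until it stops tight. Then take the spanner off and lay it flat on the blue mat again; the screw must keep its setting to within 25 degrees, and the other things on the mat and the base are to stay where they are.

Things in the scene. Friction and masses are not known exactly. Their poses are not given: they have to be found in the camera images.
- rig: white base plate 260 mm (its x) by 380 mm (its y), flat top 48 mm above the table; fixed. Origin under its centre at table height, x away from the robot at yaw 0, y left. Front levelling screw at x -90, y -50 mm. At its rear a micromanipulator (left, its top 177 mm above the table) and two more levelling screws, already locked, with black knobs
- screw_head (a point): centre of the front levelling screw's brass hexagon head, on the vertical axis, 85 mm above the table (mid thickness of the fitted spanner). 30 mm across flats, from 80 to 93 mm high, on a 40 mm round flange (top at 80 mm) that carries the jaw. Axes turn with the screw: z up, flats face +x and -x, corners +y and -y. The spanner goes on with its handle along this +y, its jaw open to -y
- screw (a joint): turn of the levelling screw in the base, rad, positive clockwise from above; 0 when the head's y axis lies along the base plate's y; starts between -0.1 and 0. About 0.25 N m turns it, less than the locknut's friction on it: unless held, it turns along with the locknut, which then gets no tighter
- screw_mark (a point): red dot on the screw's flange, 18 mm from its axis, towards the -y of the head; shows how the screw is turned
- locknut (a joint): turn of the lever locknut on the screw, rad, positive clockwise from above (tightening); starts loose between 0 and 0.3, stops dead, tight, at 0.9; stays where it is left. About 0.55 N m (6 N at the knob) swings it when the screw is held
- lever_knob (a point): centre of the locknut lever's red knob: upright cylinder 20 mm in diameter, from 66 to 96 mm above the table, 95 mm from the screw's axis, on a 10 mm round bar that comes to its lower end from the screw; at the start it lies to the right of and beyond the screw, and swings towards the robot as it tightens
- pillar (a point): centre of the top of the steel pillar on the base plate, 25 mm in diameter, top 120 mm above the table; in the plate's frame 27.5 mm in +x and 160 mm in +y from the screw's axis. Its square foot, top at 80 mm, carries the handle, which lies on the robot's side of the pillar (laid exactly along the plate's y it has 4 mm to it); the pillar stops it turning clockwise
- spanner_jaw (a point): centre of the large steel spanner's open jaw, mid thickness. Jaw 31.5 mm wide; its flared tips reach 23 mm before this point, its throat is 19.5 mm behind it. The spanner is flat, 10 mm thick, 0.36 to 0.54 kg; its x axis runs from the jaw along the handle, z up as it lies. It lies on the mat at the start
- spanner_grip (a point): point on the large spanner's handle near its centre of mass, 80 mm from the jaw's centre towards the handle's end, at mid thickness; same axes. The handle is 22 mm wide and ends 201 mm from the jaw's centre; the head tapers into the handle up to 64 mm from the jaw's centre
- mat: blue tool mat, 280 mm (its x) by 240 mm (its y), 3 mm thick, fixed; origin under its centre. A small spanner and a screwdriver lie on its left half (+y), the large spanner on its right half
- small_spanner: small dark spanner, 14 mm jaw, about 130 mm long, on the mat; to be left alone
- driver: screwdriver with a yellow handle, 170 mm, on the mat; to be left alone
- dish: covered petri dish, 63 mm in diameter, 14 mm high, on the base plate; to be left alone
Not all that is in view belongs to the job. Of the things shaped like the part that bears spanner_jaw, the bare steel one is meant.

How it is judged:
By the outcome, as a careful person would: the job done as asked, in the order asked, and still so for the second after the job is handed in, with the robot touching nothing.
It also fails if it takes over 67 s, if anything falls off the work surface, if the arm or the gripper's body presses on something with over 40 N, if the wrist force passes 120 N, or if a joint passes its speed limit or range.

## Working session

There is one attempt and no reset: what is moved stays moved. The work goes in short steps, Python scripts to look and compute and a tool call to move; the robot and the scene stay as the last step left them, time stands still between calls to the robot, and variables do not carry over. Pictures are saved under pics/ and viewed, about 8 in all and at most 12, crops included, and the job is handed in when it is done.

Besides the shell and the picture viewer there is one more tool, called after "Call:" as a command line: name --argument value ..., lists and objects as JSON in quotes. step_arm: Moves the arm, as the interface text tells. Its arguments: {"type":"object","properties":{"plan":{"type":"array"},"fingers":{"type":"number"},"grip_force":{"type":"number"}},"required":["plan"]}

```bash
mkdir -p pics; ls; cat > h.py <<'E'
import numpy as np, cv2, pickle
from station import r
from scipy.spatial.transform import Rotation as R
def snap(name,fn):
    s=r.observe(); d=r.snapshot(name); cv2.imwrite(f'pics/{fn}.png',d['image'][:,:,::-1]); d['state']=s
    pickle.dump(d,open(f'pics/{fn}.pkl','wb')); return d
def load(fn): return pickle.load(open(f'pics/{fn}.pkl','rb'))
def campose(d):
    if 'eye' in d: return np.array(d['eye']),np.array(d['rotation'])
    s=d['state']; Rt=R.from_euler('xyz',s['orientation']).as_matrix(); T=np.array(d['tool_from_camera'])
    return Rt@T[:3,3]+s['eef_pos'], Rt@T[:3,:3]
def cast(d,uv,z):
    e,Rc=campose(d); K=np.array(d['camera_matrix']); uv=np.atleast_2d(uv).astype(float)
    dist=d.get('distortion'); p=cv2.undistortPoints(uv.reshape(-1,1,2),K,np.array(dist) if dist is not None else None).reshape(-1,2)
    v=np.c_[p[:,0],-p[:,1],-np.ones(len(p))]@Rc.T
    return e+v*((z-e[2])/v[:,2])[:,None]
def proj(d,X):
    e,Rc=campose(d); c=(np.atleast_2d(X)-e)@Rc; c=c*[1,-1,-1]
    dist=d.get('distortion')
    return cv2.projectPoints(c,np.zeros(3),np.zeros(3),np.array(d['camera_matrix']),np.array(dist) if dist is not None else None)[0].reshape(-1,2)
E
python3 - <<'E'
from h import *
for n in ['top','side','wrist']:
    d=snap(n,n+'0'); print(n,[k for k in d],campose(d)[0],np.array(d['camera_matrix']).tolist())
    print({k:d[k] for k in d if k not in('image','state')} if n=='wrist' else campose(d)[1].round(3).tolist())
print(r.observe())
E
```

```text
pics
top ['image', 'camera_matrix', 'eye', 'rotation', 'state'] [0.35430565 0.17279905 1.21322427] [[451.90477212020517, 0.0, 314.8697799969137], [0.0, 451.90477212020517, 206.4979695347341], [0.0, 0.0, 1.0]]
[0.084, -0.017, -1.579]
side ['image', 'camera_matrix', 'eye', 'rotation', 'state'] [0.22757908 1.05045563 0.86885943] [[413.6380362803569, 0.0, 320.1524110318132], [0.0, 413.6380362803569, 203.3698489343616], [0.0, 0.0, 1.0]]
[0.875, -0.009, -2.9]
wrist ['image', 'camera_matrix', 'tool_from_camera', 'state'] [ 0.26312019 -0.54550726  0.37343572] [[289.8694764967489, 0.0, 329.03356064593845], [0.0, 289.8694764967489, 199.63783587650357], [0.0, 0.0, 1.0]]
{'camera_matrix': array([[289.8694765 ,   0.        , 329.03356065],
       [  0.        , 289.8694765 , 199.63783588],
       [  0.        ,   0.        ,   1.        ]]), 'tool_from_camera': array([[ 6.00537601e-04,  9.45690688e-01,  3.25067321e-01,
         8.30909023e-02],
       [ 9.99999384e-01, -8.71445029e-04,  6.87796662e-04,
         2.17782077e-04],
       [ 9.33721199e-04,  3.25066707e-01, -9.45690628e-01,
        -1.65045251e-01],
       [ 0.00000000e+00,  0.00000000e+00,  0.00000000e+00,
         1.00000000e+00]])}
{'time_s': 0.15, 'joint_pos': array([-1.25901210e+00,  3.14047311e-01, -4.78393728e-02,  1.21022380e+00,
       -9.96181586e-06,  1.57083672e+00]), 'qd': array([ 0.00098934, -0.00188553,  0.00288288,  0.00018516,  0.00178903,
       -0.00057534]), 'joint_torque': array([ 5.68625801e-04, -5.40043938e+01,  3.40060687e+01,  1.33100152e-02,
        1.45490583e-05,  9.78526742e-06]), 'eef_pos': array([ 0.18390423, -0.57061818,  0.20854681]), 'orientation': array([-3.14027850e+00,  1.00148857e-05,  3.11743853e-01]), 'ft_force': array([-0.47064165, -0.19461519, -0.31669737]), 'wrist_torque': array([-0.00132367, -0.01309865,  0.00588774]), 'gripper_width': 0.08564605419077045}
```

```bash
sed -i "s/return np.array(d\['eye'\]),np.array(d\['rotation'\])/return np.array(d['eye']),R.from_euler('xyz',d['rotation']).as_matrix()/" h.py
python3 - <<'E'
from h import *
d=load('top0'); print(cast(d,[[320,200],[0,0],[639,399]],0.0)); d=load('side0'); print(cast(d,[[320,200]],0))
E
```

```text
[[ 0.47388654  0.13711243  0.        ]
 [ 1.03617038  1.01786968  0.        ]
 [-0.05823178 -0.69795689  0.        ]]
[[ 4.73351578e-01  2.16392131e-02 -1.11022302e-16]]
```

View pics/top0.png

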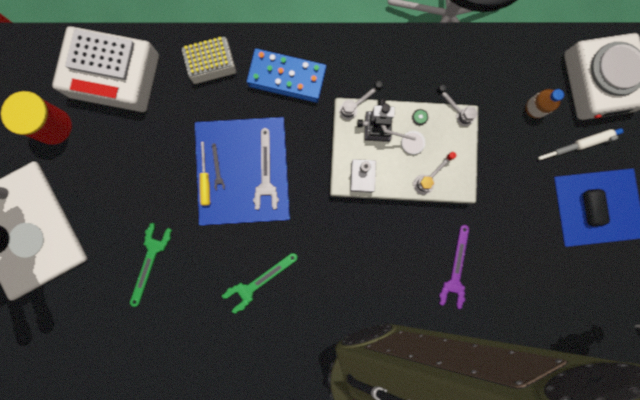

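View pics/side0.png

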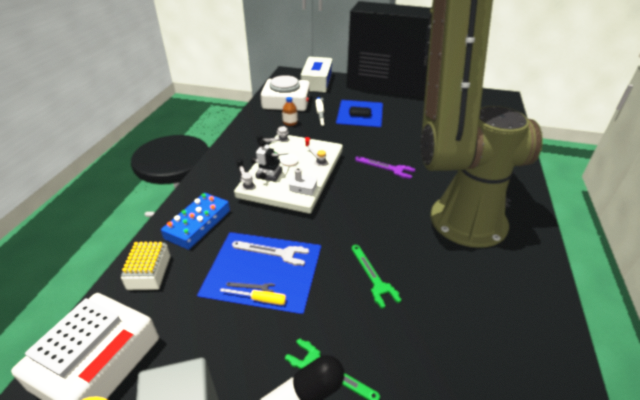

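```bash
python3 - <<'E'
from h import *
t=cv2.imread('pics/top0.png')
a=cv2.resize(t[110:230,190:295],None,fx=4,fy=4,interpolation=cv2.INTER_CUBIC)
b=cv2.resize(t[92:212,325:420+65],None,fx=2.35,fy=4*.5875,interpolation=cv2.INTER_CUBIC)
c=np.zeros((480,800,3),np.uint8); c[:480,:420]=a; c[:b.shape[0],425:425+b.shape[1]]=b[:,:375]
s=cv2.imread('pics/side0.png'); e=cv2.resize(s[125:220,230:350],None,fx=2,fy=2,interpolation=cv2.INTER_CUBIC); c[285:285+190,425:665]=e
cv2.imwrite('pics/crop1.png',c)
d=load('top0'); hsv=cv2.cvtColor(t,cv2.COLOR_BGR2HSV)
def comps(m,amin=6):
    n,l,st,ce=cv2.connectedComponentsWithStats(m.astype(np.uint8)); return [(st[i][:5].tolist(),ce[i]) for i in range(1,n) if st[i][4]>=amin]
blue=cv2.inRange(hsv,(105,120,80),(130,255,255))
cs,_=cv2.findContours(blue,cv2.RETR_EXTERNAL,cv2.CHAIN_APPROX_NONE)
for k in cs:
    if cv2.contourArea(k)>5000:
        rc=cv2.minAreaRect(k); print('mat',cast(d,rc[0],.003),cast(d,cv2.boxPoints(rc),.003)[:,:2].round(4).tolist())
roi=np.zeros_like(blue); roi[115:225,225:290]=1
st=((hsv[...,1]<80)&(hsv[...,2]>100)&(roi>0)).astype(np.uint8)
cs,_=cv2.findContours(st,cv2.RETR_EXTERNAL,cv2.CHAIN_APPROX_NONE); k=max(cs,key=cv2.contourArea)
P=cast(d,k.reshape(-1,2),.013)[:,:2]; print('spanner rect',cv2.minAreaRect(k),cv2.minAreaRect(P.astype(np.float32)),P.min(0),P.max(0))
h=P[(P[:,0]>P[:,0].min()+.09)]; vx=cv2.fitLine(h.astype(np.float32),cv2.DIST_HUBER,0,1e-4,1e-4).ravel(); print('handle line',vx,np.degrees(np.arctan2(vx[1],vx[0])))
roi=np.zeros_like(blue); roi[85:215,325:490]=1
red=((hsv[...,0]<8)|(hsv[...,0]>172))&(hsv[...,1]>140)&(hsv[...,2]>80)&(roi>0)
for q in comps(red,3): print('red',q,cast(d,q[1],.096))
br=(hsv[...,0]>10)&(hsv[...,0]<30)&(hsv[...,1]>110)&(roi>0)
for q in comps(br,6): print('brass',q,cast(d,q[1],.093))
wh=((hsv[...,1]<70)&(hsv[...,2]>130)&(roi>0)).astype(np.uint8); wh=cv2.morphologyEx(wh,cv2.MORPH_CLOSE,np.ones((9,9)))
k=max(cv2.findContours(wh,0,1)[0],key=cv2.contourArea); rc=cv2.minAreaRect(k); print('rig px',rc,cast(d,rc[0],.048),cast(d,cv2.boxPoints(rc),.048)[:,:2].round(4).tolist())
E
```

```text
mat [[ 0.44929414 -0.61955968  0.003     ]] [[0.5352, -0.5008], [0.559, -0.7291], [0.3641, -0.7373], [0.3415, -0.512]]
mat [[0.55455098 0.34937318 0.003     ]] [[0.691, 0.4829], [0.7049, 0.2331], [0.4201, 0.2178], [0.4078, 0.4629]]
spanner rect ((265.5, 168.5), (81.0, 25.0), 90.0) ((0.5592064261436462, 0.2823789417743683), (0.06652681529521942, 0.21947108209133148), 89.76750946044922) [0.44936891 0.24946071] [0.66897202 0.31596733]
handle line [ 0.9977088  -0.0676543   0.6023122   0.28842932] -3.879269
red ([448, 152, 8, 8, 42], array([451.21428571, 155.57142857])) [[ 0.57457546 -0.1916866   0.096     ]]
brass ([421, 177, 12, 12, 114], array([426.59649123, 182.37719298])) [[ 0.50732827 -0.12822018  0.093     ]]
rig px ((405.3307189941406, 144.63406372070312), (145.44024658203125, 107.76378631591797), 2.97373104095459) [[ 0.61377156 -0.08713131  0.048     ]] [[0.4829, 0.1127], [0.7695, 0.0946], [0.748, -0.2919], [0.4606, -0.2659]]
```

View pics/crop1.png

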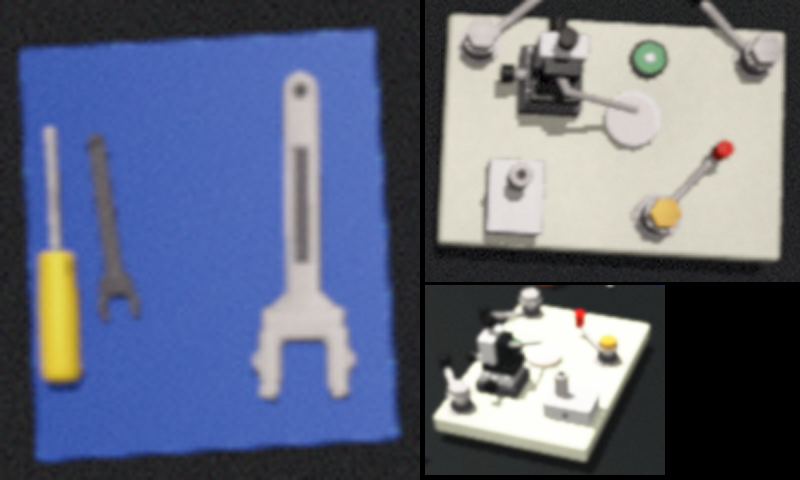

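Call:
step_arm --plan '[[[0.0245, -0.0283, -0.004], 0], [[0.0245, -0.0283, -0.004], 0], [[0.0245, -0.0283, -0.004], 0], [[0.0245, -0.0283, -0.004], 0], [[0.0245, -0.0283, -0.004], 0]]'

```text
time_s: 0.57
eef_pos: [0.2574, -0.397, 0.229]
orientation: [-3.141, -0.0, 0.311]
ft_force: [1.2, -0.1, -0.2]
gripper_width: 0.0855
```

Call:
step_arm --plan '[[[0.0245, -0.0283, -0.002], 0], [[0.0245, -0.0283, -0.002], 0], [[0.0245, -0.0283, -0.002], 0], [[0.0245, -0.0283, -0.002], 0], [[0.0245, -0.0283, -0.002], 0]]'

```text
time_s: 0.98
eef_pos: [0.3305, -0.2248, 0.2393]
orientation: [3.142, -0.0, 0.311]
ft_force: [0.7, 0.1, 0.5]
gripper_width: 0.0854
```

Call:
step_arm --plan '[[[0.0245, -0.0283, 0], 0], [[0.0245, -0.0283, 0], 0], [[0.0245, -0.0283, 0], 0], [[0.0245, -0.0283, 0], 0], [[0.0245, -0.0283, 0], 0]]'

```text
time_s: 1.4
eef_pos: [0.4038, -0.0525, 0.2393]
orientation: [3.141, -0.0, 0.312]
ft_force: [0.3, 0.1, 0.4]
gripper_width: 0.0852
```

```bash
cat >> h.py <<'E'
def go(x,y,z,yawdeg=None,vmax=.04,st=None):
    s=st or r.observe(); p=np.array(s['eef_pos']); yw=s['orientation'][2]; d=np.array([x,y,z])-p
    dy=0 if yawdeg is None else (yawdeg-np.degrees(yw)+180)%360-180
    c,n=np.cos(yw),np.sin(yw)
    print('pose',p.round(4),'yaw',round(np.degrees(yw),2),'tool shift',(round(d[0]*c+d[1]*n,4),round(d[0]*n-d[1]*c,4),round(-d[2],4)),'roll',round(-dy,2),'rows',np.linalg.norm(d)/vmax, abs(dy)/7.1)
def st():
    s=r.observe(); print({k:np.round(s[k],4).tolist() for k in ('time_s','joint_pos','eef_pos','orientation','ft_force','wrist_torque','gripper_width')})
E
python3 - <<'E'
from h import *
st(); snap('wrist','w1'); go(.55,.292,.25,0)
E
```

```text
{'time_s': 1.4, 'joint_pos': [-0.1291, -0.0638, -0.4114, 1.2228, -0.0001, 2.7007], 'eef_pos': [0.4038, -0.0525, 0.2393], 'orientation': [3.1413, -0.0003, 0.3118], 'ft_force': [0.3389, 0.0999, 0.3697], 'wrist_torque': [-0.0046, -0.0846, -0.0319], 'gripper_width': 0.0852}
pose [ 0.4062 -0.0468  0.2392] yaw 18.2 tool shift (np.float64(0.2424), np.float64(-0.277), np.float64(-0.0108)) roll 18.2 rows 9.205690738714349 2.5630654469231846
```

Call:
step_arm --plan '[[[0.0242, -0.0277, -0.001], 0], [[0.0242, -0.0277, -0.001], 0], [[0.0242, -0.0277, -0.001], 0], [[0.0242, -0.0277, -0.001], 0], [[0.0242, -0.0277, -0.001], 0]]'

```text
time_s: 1.87
eef_pos: [0.4765, 0.1162, 0.2441]
orientation: [3.141, 0.0, 0.312]
ft_force: [1.2, -0.7, 0.9]
gripper_width: 0.0853
```

Call:
step_arm --plan '[[[0.0242, -0.0277, -0.001], 0], [[0.0242, -0.0277, -0.001], 0], [[0.0242, -0.0277, -0.001], 0], [[0.0242, -0.0277, -0.001], 0], [[0.0242, -0.0277, -0.001], -7]]'

```text
time_s: 2.28
eef_pos: [0.5581, 0.2529, 0.2503]
orientation: [-3.113, -0.003, 0.488]
ft_force: [1.1, -0.5, -0.7]
gripper_width: 0.085
```

Call:
step_arm --plan '[[[0, 0, 0], -7], [[0, 0, 0], -7], [[0, 0, 0], -7], [[0, 0, 0], -7], [[0, 0, 0], -7]]'

```text
time_s: 2.7
eef_pos: [0.5567, 0.2533, 0.2502]
orientation: [-3.119, -0.019, 1.105]
ft_force: [-0.6, 0.3, 0.4]
gripper_width: 0.0852
```

Call:
step_arm --plan '[[[0, 0, 0], -7], [[0, 0, 0], -7], [[0, 0, 0], -7], [[0, 0, 0], -7], [[0, 0, 0], -7]]'

```text
time_s: 3.12
eef_pos: [0.5567, 0.2532, 0.2504]
orientation: [-3.134, -0.029, 1.716]
ft_force: [0.8, 0.7, -0.2]
gripper_width: 0.0854
```

Call:
step_arm --plan '[[[0, 0, 0], -7], [[0, 0, 0], -7], [[0, 0, 0], -7], [[0, 0, 0], -7], [[0, 0, 0], -7]]'

```text
time_s: 3.53
eef_pos: [0.5567, 0.2532, 0.2504]
orientation: [3.131, -0.028, 2.327]
ft_force: [-0.1, 1.0, 0.3]
gripper_width: 0.0853
```

Call:
step_arm --plan '[[[0, 0, 0], -7], [[0, 0, 0], -7], [[0, 0, 0], -7], [[0, 0, 0], -7], [[0, 0, 0], -7]]'

```text
time_s: 3.95
eef_pos: [0.5567, 0.2532, 0.2504]
orientation: [3.117, -0.017, 2.938]
ft_force: [0.1, -0.3, -0.6]
gripper_width: 0.0857
```

Call:
step_arm --plan '[[[0, 0, 0], -7], [[0, 0, 0], -5], [[0, 0, 0], 0]]'

```text
time_s: 4.2
eef_pos: [0.5567, 0.2532, 0.2504]
orientation: [3.114, -0.012, -3.14]
ft_force: [0.5, -0.8, 0.3]
gripper_width: 0.0853
```

```bash
python3 - <<'E'
from h import *
st(); d=snap('wrist','w2'); 
a=cv2.imread('pics/w1.png'); b=cv2.imread('pics/w2.png')
cv2.imwrite('pics/w12.png',np.vstack([cv2.resize(a,(480,300)),cv2.resize(b,(480,300))]))
E
```

```text
{'time_s': 4.2, 'joint_pos': [0.4096, 0.3241, 0.0602, 1.3066, 0.0299, 0.4083], 'eef_pos': [0.5567, 0.2532, 0.2504], 'orientation': [3.114, -0.0116, -3.1401], 'ft_force': [0.5216, -0.8298, 0.3417], 'wrist_torque': [-0.0264, -0.0182, -0.0422], 'gripper_width': 0.0853}
```

View pics/w12.png

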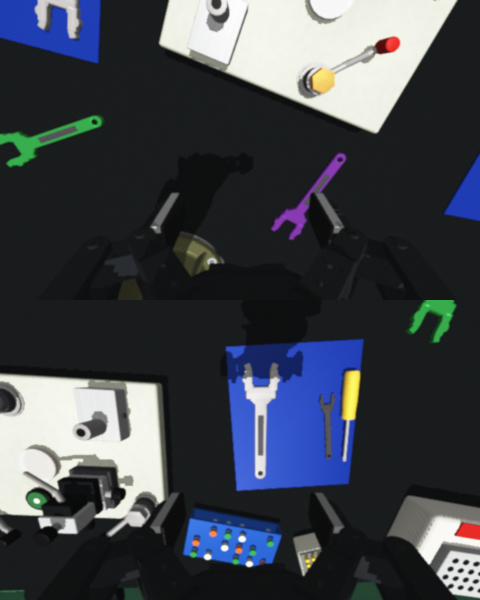

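Call:
step_arm --plan '[[[0.001, 0.008, 0], 0], [[0.001, 0.008, 0], 0], [[0.001, 0.008, 0], 0], [[0.001, 0.008, 0], 0], [[0.001, 0.008, 0], 0]]'

```text
time_s: 4.67
eef_pos: [0.5516, 0.2948, 0.2519]
orientation: [3.114, -0.011, 3.141]
ft_force: [-0.6, 0.2, -0.2]
gripper_width: 0.0855
```

```bash
python3 - <<'E'
from h import *
st()
d=load('w2'); b=cv2.imread('pics/w2.png'); hsv=cv2.cvtColor(b,cv2.COLOR_BGR2HSV)
roi=np.zeros(b.shape[:2],np.uint8); roi[70:250,315:385]=1
m=((hsv[...,1]<90)&(hsv[...,2]>75)&(roi>0)).astype(np.uint8)
k=max(cv2.findContours(m,0,1)[0],key=cv2.contourArea).reshape(-1,2)
P=cast(d,k,.013)[:,:2]; print(k.min(0),k.max(0),P.min(0),P.max(0))
L=P[P[:,0]>P[:,0].min()+.1]; L=L[L[:,0]<P[:,0].max()-.02]
v=cv2.fitLine(L.astype(np.float32),cv2.DIST_L2,0,1e-4,1e-4).ravel(); print(v,np.degrees(np.arctan2(v[1],v[0])))
# split sides
for g in (L[L[:,1]>v[3]+(L[:,0]-v[2])*v[1]/v[0]],L[L[:,1]<v[3]+(L[:,0]-v[2])*v[1]/v[0]]):
    print(np.polyfit(g[:,0],g[:,1],1), len(g))
E
```

```text
{'time_s': 4.6667, 'joint_pos': [0.474, 0.3487, 0.0976, 1.3168, 0.0299, 0.4745], 'eef_pos': [0.5516, 0.2948, 0.2519], 'orientation': [3.1137, -0.011, 3.1412], 'ft_force': [-0.5783, 0.1888, -0.2375], 'wrist_torque': [-0.0308, 0.006, -0.0324], 'gripper_width': 0.0855}
[323  84] [372 238] [0.44935933 0.25157242] [0.66941704 0.31679568]
[0.9999193  0.0127055  0.5982332  0.28553605] 0.7279913
[0.01601231 0.28690597] 65
[0.01408735 0.26632599] 66
```

Call:
step_arm --plan '[[[0, -0.0034, 0.033], -0.9], [[0, -0.0034, 0.033], 0], [[0, -0.0034, 0.033], 0], [[0, -0.0033, 0.033], 0], [[0, 0, 0], 0]]'

```text
time_s: 5.08
eef_pos: [0.5458, 0.2819, 0.1128]
orientation: [3.118, -0.02, -3.126]
ft_force: [-1.9, 0.1, -0.7]
gripper_width: 0.0853
```

```bash
python3 - <<'E'
from h import *
st(); d=snap('wrist','w3'); b=cv2.imread('pics/w3.png'); hsv=cv2.cvtColor(b,cv2.COLOR_BGR2HSV)
cv2.imwrite('pics/w3v.png',b)
m=((hsv[...,1]<90)&(hsv[...,2]>75)).astype(np.uint8); c=proj(d,[[.47,.285,.013],[.55,.285,.013],[.67,.287,.013]]); print(c)
E
```

```text
{'time_s': 5.0833, 'joint_pos': [0.4598, 0.3995, -0.15, 1.0298, 0.0297, 0.4447], 'eef_pos': [0.5458, 0.2819, 0.1128], 'orientation': [3.1185, -0.0204, -3.1264], 'ft_force': [-1.8601, 0.0782, -0.6821], 'wrist_torque': [-0.0761, 0.125, 0.0007], 'gripper_width': 0.0853}
[[331.34895436 113.0633823 ]
 [329.88023325 199.55345739]
 [329.93296867 304.36853128]]
```

View pics/w3v.png

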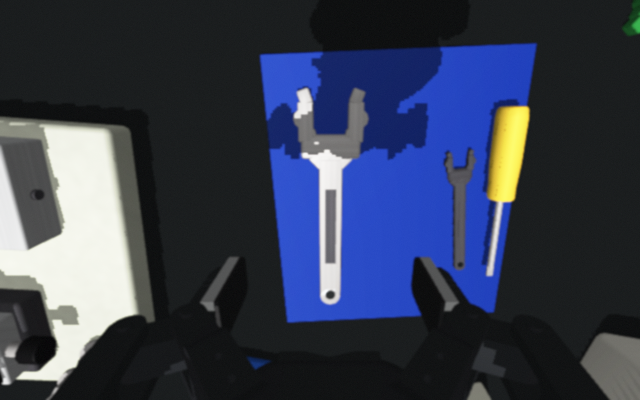

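Call:
step_arm --plan '[[[0, 0, 0], 0], [[0, 0, 0], 0]]'

```text
time_s: 5.3
eef_pos: [0.5522, 0.285, 0.1223]
orientation: [3.112, -0.007, -3.126]
ft_force: [0.7, -0.4, -0.0]
gripper_width: 0.0853
```

```bash
python3 - <<'E'
from h import *
st(); d=snap('wrist','w4'); b=cv2.imread('pics/w4.png'); hsv=cv2.cvtColor(b,cv2.COLOR_BGR2HSV)
blue=cv2.inRange(hsv,(105,100,20),(130,255,255)); 
m=((blue==0)).astype(np.uint8); roi=np.zeros_like(m); roi[75:310,285:380]=1; m=m*roi
n,l,s,c=cv2.connectedComponentsWithStats(m); i=l[int(230),330]; print(s[i],[x.tolist() for x in s if x[4]>100])
m=(l==i).astype(np.uint8); k=max(cv2.findContours(m,0,1)[0],key=cv2.contourArea).reshape(-1,2)
P=cast(d,k,.013)[:,:2]; print(P.min(0),P.max(0))
for row in (92,100,110,120,130,134,138,180,200,230,260):
    x=np.flatnonzero(np.diff(np.r_[0,m[row],0].astype(int))); q=cast(d,[[a-.5,row] for a in x],.013); print(row,x,q[:,0].mean().round(4),q[:,1].round(4))
E
```

```text
{'time_s': 5.3, 'joint_pos': [0.4595, 0.3928, -0.1372, 1.0346, 0.0299, 0.4443], 'eef_pos': [0.5522, 0.285, 0.1223], 'orientation': [3.1119, -0.0072, -3.1262], 'ft_force': [0.714, -0.4221, -0.0243], 'wrist_torque': [-0.0122, -0.0739, -0.0163], 'gripper_width': 0.0853}
[ 289   78   75  214 6160] [[0, 0, 640, 400, 249738], [289, 78, 75, 214, 6160], [328, 307, 52, 3, 102]]
[0.44897443 0.25079675] [0.66865565 0.31781405]
92 [295 309 344 358] 0.4601 [0.2561 0.2685 0.2996 0.3121]
100 [293 310 343 360] 0.4668 [0.2542 0.2693 0.2989 0.3142]
110 [289 310 343 363] 0.4754 [0.2503 0.2693 0.2992 0.3174]
120 [294 311 342 359] 0.4842 [0.2546 0.2701 0.2985 0.3142]
130 [295 358] 0.4931 [0.2554 0.3137]
134 [297 356] 0.4967 [0.2571 0.312 ]
138 [297 356] 0.5004 [0.2571 0.3121]
180 [315 338] 0.5408 [0.2738 0.2963]
200 [315 338] 0.5614 [0.2738 0.2968]
230 [316 337] 0.5942 [0.2748 0.2966]
260 [316 337] 0.6294 [0.2749 0.2974]
```

Call:
step_arm --plan '[[[0.0005, -0.0009, 0.028], 0], [[0.0005, -0.0009, 0.028], 0], [[0.0005, -0.0005, 0.018], 0], [[0, -0.0004, 0.011], 0], [[0, 0, 0.006], 0]]'

```text
time_s: 5.77
eef_pos: [0.5484, 0.2838, 0.0287]
orientation: [3.113, -0.01, -3.126]
ft_force: [0.2, 0.7, 0.2]
gripper_width: 0.0854
```

Call:
step_arm --plan '[[[0, 0, 0.004], 0], [[0, 0, 0.003], 0], [[0, 0, 0.002], 0], [[0, 0, 0], 0]]'

```text
time_s: 6.1
eef_pos: [0.5486, 0.2842, 0.0203]
orientation: [3.113, -0.009, -3.126]
ft_force: [0.0, 0.2, 0.6]
gripper_width: 0.0853
```

```bash
python3 - <<'E'
from h import *
st(); go(.55,.2853,.021,180.8)
E
```

```text
{'time_s': 6.1, 'joint_pos': [0.4609, 0.4762, -0.2632, 0.8275, 0.0298, 0.4459], 'eef_pos': [0.5486, 0.2842, 0.0203], 'orientation': [3.1131, -0.0094, -3.1264], 'ft_force': [0.0336, 0.2493, 0.6075], 'wrist_torque': [-0.0049, -0.0057, -0.0618], 'gripper_width': 0.0853}
pose [0.5486 0.2842 0.0203] yaw -179.13 tool shift (np.float64(-0.0014), np.float64(0.0011), np.float64(-0.0007)) roll 0.07 rows 0.04841283274223298 0.009921624992259726
```

Close on the handle, then lift a little.

Call:
step_arm --plan '[[[-0.0014, 0.001, 0], 0], [[0, 0, 0], 0], [[0, 0, 0], 0], [[0, 0, 0], 0], [[0, 0, 0], 0]]' --fingers 1 --grip_force 80

```text
time_s: 6.52
eef_pos: [0.5495, 0.2849, 0.0198]
orientation: [3.113, -0.01, -3.126]
ft_force: [-0.1, -0.4, -1.0]
gripper_width: 0.0257
```

Call:
step_arm --plan '[[[0, 0, 0], 0], [[0, 0, 0], 0], [[0, 0, 0], 0], [[0, 0, 0], 0], [[0, 0, 0], 0]]'

```text
time_s: 6.93
eef_pos: [0.5494, 0.2849, 0.0196]
orientation: [3.114, -0.011, -3.126]
ft_force: [-0.4, 0.2, 0.3]
gripper_width: -0.0001
```

```bash
python3 - <<'E'
from h import *
st()
E
```

```text
{'time_s': 6.9333, 'joint_pos': [0.4614, 0.4795, -0.2596, 0.829, 0.0298, 0.4464], 'eef_pos': [0.5494, 0.2849, 0.0196], 'orientation': [3.1136, -0.0105, -3.1264], 'ft_force': [-0.3811, 0.1589, 0.3435], 'wrist_torque': [-0.011, -0.0355, -0.0328], 'gripper_width': -0.0001}
```

```bash
python3 - <<'E'
from h import *
d=snap('wrist','w5'); t=snap('side','s5')
a=cv2.imread('pics/w5.png'); b=cv2.imread('pics/s5.png')[200:330,180:340]
c=np.zeros((560,640,3),np.uint8); c[:300,:480]=cv2.resize(a,(480,300)); c[300:560,:320]=cv2.resize(b,None,fx=2,fy=2); 
e=cv2.imread('pics/w5.png')[150:280,250:410]; c[300:560,320:640]=cv2.resize(e,None,fx=2,fy=2); cv2.imwrite('pics/v5.png',c)
E
```

```text
(no output)
```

View pics/v5.png

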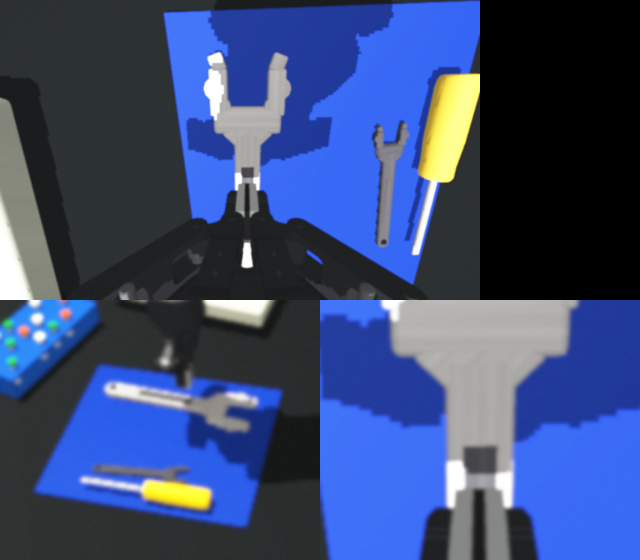

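Call:
step_arm --plan '[[[0, 0, 0], 0], [[0, 0, 0], 0], [[0, 0, 0], 0], [[0, 0, 0], 0], [[0, 0, 0.002], 0]]' --fingers 0.4 --grip_force 60

```text
time_s: 7.45
eef_pos: [0.5496, 0.2851, 0.0179]
orientation: [3.113, -0.01, -3.126]
ft_force: [-0.2, 0.5, -0.1]
gripper_width: 0.0514
```

Call:
step_arm --plan '[[[0, 0, 0.002], 0], [[0, 0, 0.002], 0], [[0, 0, 0.002], 0], [[0, 0, 0], 0], [[0, 0, 0], 0]]'

```text
time_s: 7.87
eef_pos: [0.5491, 0.285, 0.0113]
orientation: [3.114, -0.011, -3.126]
ft_force: [0.4, -0.6, 0.0]
gripper_width: 0.0515
```

Call:
step_arm --plan '[[[0, 0, 0], 0], [[0, 0, 0], 0], [[0, 0, 0], 0], [[0, 0, 0], 0], [[0, 0, 0], 0]]' --fingers 1

```text
time_s: 8.28
eef_pos: [0.5494, 0.2851, 0.0118]
orientation: [3.113, -0.01, -3.126]
ft_force: [-0.8, 0.4, -0.5]
gripper_width: 0.0001
```

```bash
python3 - <<'E'
from h import *
d=load('s5'); p=[.5494,.2849]
for z in (.003,.013,.02,.04): print(z,proj(d,[p+[z]]))
print(cast(d,[[272,243]],.013))
d=load('w5')
for z in (-.02,0,.017): print(z,d['state']['eef_pos'],)
Rt=R.from_euler('xyz',d['state']['orientation']).as_matrix()
for z in (-.02,0,.01,.017): print(z,proj(d,[Rt@[0,0,z]+d['state']['eef_pos']]))
snap('side','s6'); snap('wrist','w6')
b=cv2.imread('pics/s6.png')[215:265,240:310]; a=cv2.imread('pics/w6.png')[170:290,270:390]
c=np.zeros((480,800,3),np.uint8); c[:250,:350]=cv2.resize(b,None,fx=5,fy=5,interpolation=2); c[:480,360:800]=cv2.resize(a,(440,440),interpolation=2)[:480] if 0 else cv2.resize(a,(440,480),interpolation=2)
cv2.imwrite('pics/v6.png',c)
E
```

```text
0.003 [[272.20047665 251.52415156]]
0.013 [[271.97083306 249.09012168]]
0.02 [[271.80858915 247.37047199]]
0.04 [[271.33811981 242.38389072]]
[[0.55721592 0.26185769 0.013     ]]
-0.02 [0.54937445 0.28486116 0.01963867]
0 [0.54937445 0.28486116 0.01963867]
0.017 [0.54937445 0.28486116 0.01963867]
-0.02 [[329.40552456 257.20330025]]
0 [[329.3462124  241.03858857]]
0.01 [[329.32092216 234.14608069]]
0.017 [[329.30464678 229.71044991]]
```

View pics/v6.png

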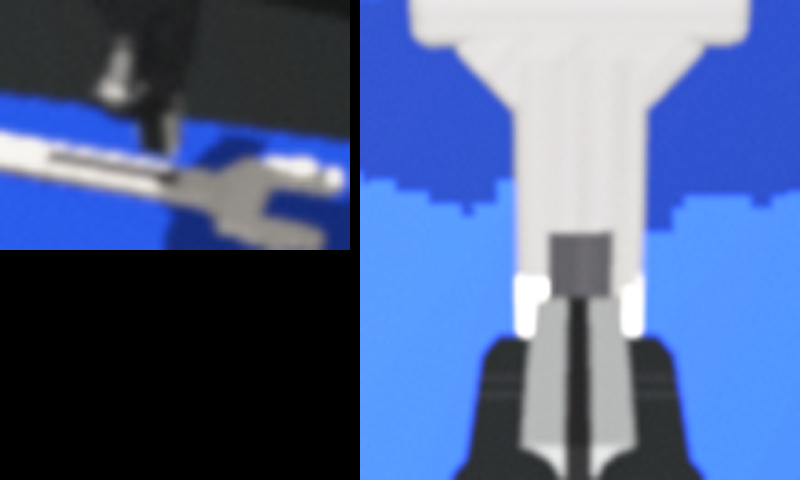

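```bash
python3 - <<'E'
from h import *
d=load('w6'); s=d['state']; Rt=R.from_euler('xyz',s['orientation']).as_matrix()
for z in (-.035,-.03,-.02,-.01,0,.01,.017): print(z,proj(d,[Rt@[x,0,z]+s['eef_pos'] for x in (-.011,.011)]).round(1).tolist(), proj(load('s6'),[Rt@[0,0,z]+s['eef_pos']]).round(1))
E
```

```text
-0.035 [[329.4, 289.9], [329.5, 253.2]] [[271.2 240.5]]
-0.03 [[329.4, 284.3], [329.5, 248.4]] [[271.3 241.8]]
-0.02 [[329.4, 273.9], [329.4, 239.7]] [[271.5 244.4]]
-0.01 [[329.4, 264.7], [329.4, 232.0]] [[271.8 246.9]]
0 [[329.3, 256.4], [329.4, 225.1]] [[272.  249.5]]
0.01 [[329.3, 248.9], [329.3, 218.9]] [[272.2 252. ]]
0.017 [[329.3, 244.0], [329.3, 214.9]] [[272.4 253.7]]
```

Call:
step_arm --plan '[[[0, 0, 0], 0], [[0, 0, 0], 0], [[0, 0, 0], 0], [[0, 0, 0.003], 0], [[0, 0, 0.003], 0]]' --fingers 0.6

```text
time_s: 8.8
eef_pos: [0.5494, 0.2854, 0.0056]
orientation: [3.113, -0.01, -3.126]
ft_force: [-0.4, -0.1, -0.5]
gripper_width: 0.0337
```

Call:
step_arm --plan '[[[0, 0, 0.002], 0], [[0, 0, 0], 0], [[0, 0, 0], 0]]'

```text
time_s: 9.05
eef_pos: [0.5489, 0.2852, 0.0033]
orientation: [3.114, -0.011, -3.126]
ft_force: [0.4, -0.3, -1.3]
gripper_width: 0.0345
```

Call:
step_arm --plan '[[[0, 0, 0.003], 0], [[0, 0, 0.003], 0], [[0, 0, 0.003], 0], [[0, 0, 0.002], 0], [[0, 0, 0], 0]]'

```text
time_s: 9.47
eef_pos: [0.5486, 0.2854, -0.0081]
orientation: [3.114, -0.011, -3.126]
ft_force: [-0.3, 0.3, -0.2]
gripper_width: 0.0341
```

Call:
step_arm --plan '[[[0, 0, 0.001], 0], [[0, 0, 0.001], 0], [[0, 0, 0], 0]]'

```text
time_s: 9.72
eef_pos: [0.549, 0.2856, -0.0095]
orientation: [3.114, -0.011, -3.126]
ft_force: [0.1, -0.2, -0.2]
gripper_width: 0.0346
```

```bash
python3 - <<'E'
from h import *
st(); snap('wrist','w7'); snap('side','s7')
b=cv2.imread('pics/s7.png')[215:265,240:310]; a=cv2.imread('pics/w7.png')[170:290,270:390]
c=np.zeros((480,800,3),np.uint8); c[:250,:350]=cv2.resize(b,None,fx=5,fy=5,interpolation=2); c[:480,360:800]=cv2.resize(a,(440,480),interpolation=2)
cv2.imwrite('pics/v7.png',c)
E
```

```text
{'time_s': 9.7167, 'joint_pos': [0.4628, 0.5112, -0.2855, 0.7716, 0.0298, 0.4477], 'eef_pos': [0.549, 0.2856, -0.0095], 'orientation': [3.1136, -0.0106, -3.1264], 'ft_force': [0.1413, -0.1907, -0.1642], 'wrist_torque': [-0.07, -0.0257, -0.069], 'gripper_width': 0.0346}
```

View pics/v7.png

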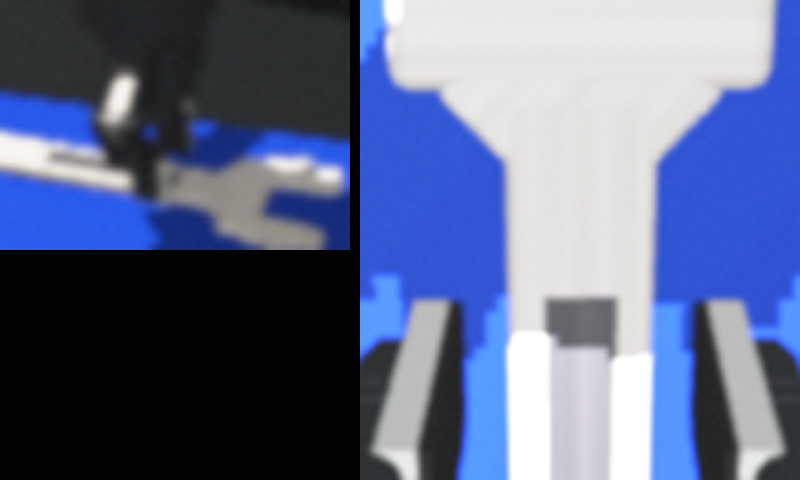

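Call:
step_arm --plan '[[[0, 0, 0.0015], 0], [[0, 0, 0.0015], 0], [[0, 0, 0], 0]]'

```text
time_s: 10.07
eef_pos: [0.5488, 0.2857, -0.0127]
orientation: [3.114, -0.011, -3.126]
ft_force: [-0.2, -0.3, 0.1]
gripper_width: 0.0342
```

Call:
step_arm --plan '[[[0, 0, 0], 0], [[0, 0, 0], 0], [[0, 0, 0], 0], [[0, 0, 0], 0]]' --fingers 1

```text
time_s: 10.4
eef_pos: [0.5489, 0.2859, -0.0121]
orientation: [3.113, -0.011, -3.126]
ft_force: [-0.8, 0.2, 2.4]
gripper_width: 0.0192
```

```bash
python3 - <<'E'
from h import *
st()
E
```

```text
{'time_s': 10.4, 'joint_pos': [0.463, 0.5142, -0.2878, 0.7661, 0.0301, 0.4479], 'eef_pos': [0.5489, 0.2859, -0.0121], 'orientation': [3.1133, -0.0106, -3.1263], 'ft_force': [-0.769, 0.2241, 2.362], 'wrist_torque': [0.0312, 0.3388, 0.0401], 'gripper_width': 0.0192}
```

Call:
step_arm --plan '[[[0, 0, 0], 0], [[0, 0, 0], 0], [[0, 0, 0], 0]]'

```text
time_s: 10.65
eef_pos: [0.549, 0.2859, -0.0121]
orientation: [3.113, -0.011, -3.126]
ft_force: [-1.9, 0.7, 4.4]
gripper_width: 0.0191
```

Call:
step_arm --plan '[[[0, 0, -0.002], 0], [[0, 0, -0.004], 0], [[0, 0, -0.006], 0], [[0, 0, -0.006], 0], [[0, 0, 0], 0]]' --grip_force 100

```text
time_s: 11.07
eef_pos: [0.5501, 0.2855, 0.0069]
orientation: [3.113, -0.009, -3.127]
ft_force: [0.5, 0.4, -4.8]
gripper_width: 0.017
```

```bash
python3 - <<'E'
from h import *
st(); snap('wrist','w8'); snap('side','s8')
b=cv2.imread('pics/s8.png')[205:275,220:310]; a=cv2.imread('pics/w8.png')[50:300,220:440]
c=np.zeros((500,800,3),np.uint8); c[:280,:360]=cv2.resize(b,None,fx=4,fy=4,interpolation=2); c[:500,360:800]=cv2.resize(a,(440,500),interpolation=2)
cv2.imwrite('pics/v8.png',c)
E
```

```text
{'time_s': 11.0667, 'joint_pos': [0.4619, 0.4932, -0.2711, 0.8023, 0.0296, 0.447], 'eef_pos': [0.5501, 0.2855, 0.0069], 'orientation': [3.1131, -0.009, -3.1266], 'ft_force': [0.5035, 0.4242, -4.8319], 'wrist_torque': [-0.0786, -0.1035, -0.0464], 'gripper_width': 0.017}
```

View pics/v8.png

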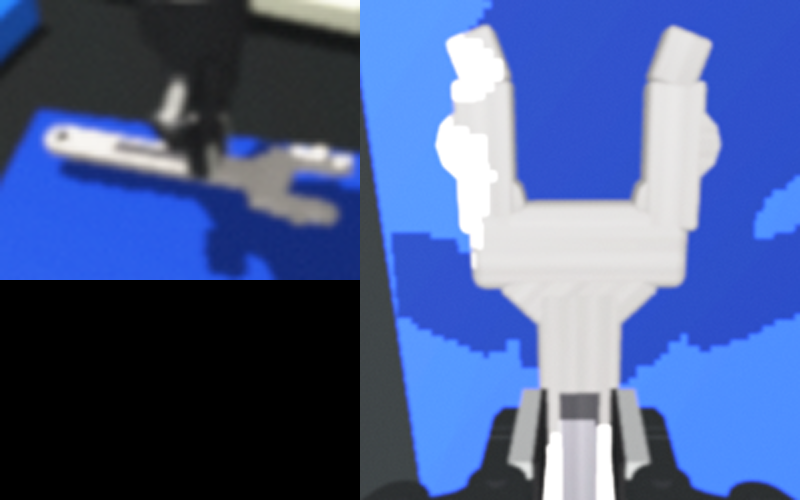

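Call:
step_arm --plan '[[[0, 0, -0.02], 0], [[0, 0, -0.03], 0], [[0, 0, -0.03], 0], [[0, 0, -0.03], 0], [[0, 0, -0.02], 0]]'

```text
time_s: 11.58
eef_pos: [0.5515, 0.2819, 0.1384]
orientation: [3.113, -0.008, -3.126]
ft_force: [1.0, 0.4, -5.3]
gripper_width: 0.0166
```

Call:
step_arm --plan '[[[0, 0, -0.01], -3], [[0, 0, 0], -6], [[0, 0, 0], -7], [[0, 0, 0], -7], [[0, 0, 0], -7]]'

```text
time_s: 12.0
eef_pos: [0.5505, 0.2812, 0.1453]
orientation: [3.112, 0.004, -2.597]
ft_force: [0.7, 0.3, -5.0]
gripper_width: 0.0173
```

Call:
step_arm --plan '[[[0, 0, 0], -7], [[0, 0, 0], -7], [[0, 0, 0], -7], [[0, 0, 0], -7], [[0, 0, 0], -7]]'

```text
time_s: 12.42
eef_pos: [0.5504, 0.2811, 0.1451]
orientation: [3.12, 0.02, -1.986]
ft_force: [-0.5, 0.6, -5.1]
gripper_width: 0.0172
```

Call:
step_arm --plan '[[[0, 0, 0], -7], [[0, 0, 0], -7], [[0, 0, 0], -5], [[0, 0, 0], -3], [[0, 0, 0], 0]]'

```text
time_s: 12.83
eef_pos: [0.5504, 0.2811, 0.1451]
orientation: [3.129, 0.027, -1.607]
ft_force: [1.1, -0.1, -5.4]
gripper_width: 0.0167
```

```bash
python3 - <<'E'
from h import *
st(); go(.50,.03,.15,268)
def hexc(fn,z,box):
    d=load(fn); b=cv2.imread(f'pics/{fn}.png'); hsv=cv2.cvtColor(b,cv2.COLOR_BGR2HSV); roi=np.zeros(b.shape[:2],bool); roi[box[1]:box[3],box[0]:box[2]]=1
    m=(hsv[...,0]>10)&(hsv[...,0]<30)&(hsv[...,1]>110)&(hsv[...,2]>150)&roi
    v,u=np.nonzero(m); print(fn,'brass n',len(u),(u.mean(),v.mean()),cast(d,[[u.mean(),v.mean()]],z))
    m=((hsv[...,0]<8)|(hsv[...,0]>172))&(hsv[...,1]>140)&(hsv[...,2]>80)&roi; v,u=np.nonzero(m); print('red',len(u),u.min(),u.max(),v.min(),v.max(),cast(d,[[u.mean(),v.mean()]],.085))
hexc('top0',.093,(410,140,470,200)); hexc('w1',.093,(380,30,560,140))
d=load('w1'); b=cv2.imread('pics/w1.png'); g=cv2.cvtColor(b,cv2.COLOR_BGR2HSV)
m=((g[...,1]<60)&(g[...,2]>150)).astype(np.uint8); m[:, :200]=0;m[190:]=0
k=max(cv2.findContours(cv2.morphologyEx(m,cv2.MORPH_CLOSE,np.ones((15,15))),0,1)[0],key=cv2.contourArea)
a=cv2.approxPolyDP(k,6,True).reshape(-1,2); print(a.tolist()); print(cast(d,a,.048)[:,:2].round(4).tolist())
d=load('w8'); print(d['state']['eef_pos'])
E
```

```text
{'time_s': 12.8333, 'joint_pos': [0.4552, 0.3764, -0.107, 1.0858, 0.0297, -1.0794], 'eef_pos': [0.5504, 0.2811, 0.1451], 'orientation': [3.129, 0.027, -1.6071], 'ft_force': [1.0855, -0.137, -5.4126], 'wrist_torque': [-0.0685, 0.0027, -0.0182], 'gripper_width': 0.0167}
pose [0.5504 0.2811 0.1451] yaw -92.08 tool shift (np.float64(0.2528), np.float64(0.0413), np.float64(-0.0049)) roll -0.08 rows 6.404453750358849 0.01130343319885751
top0 brass n 111 (np.float64(426.7117117117117), np.float64(182.27927927927928)) [[ 0.50757419 -0.12851795  0.093     ]]
red 42 448 455 152 159 [[ 0.5767442  -0.19527527  0.085     ]]
w1 brass n 757 (np.float64(430.20739762219284), np.float64(107.22589167767504)) [[ 0.50808005 -0.12759825  0.093     ]]
red 384 501 532 49 70 [[ 0.57875182 -0.19623721  0.085     ]]
[[212, 57], [268, 75], [269, 82], [285, 78], [290, 91], [502, 176], [608, 0], [224, 0]]
[[0.4859, 0.1109], [0.4872, 0.0471], [0.4803, 0.0443], [0.49, 0.028], [0.4784, 0.0189], [0.4637, -0.2628], [0.6676, -0.2753], [0.5436, 0.1088]]
[0.55007798 0.28549323 0.00686767]
```

Call:
step_arm --plan '[[[0.02, 0.002, 0], 0], [[0.035, 0.003, 0], 0], [[0.038, 0.003, 0], 0], [[0.038, 0.003, 0], 0], [[0.038, 0.003, 0], 0]]'

```text
time_s: 13.25
eef_pos: [0.5298, 0.1116, 0.1408]
orientation: [3.129, 0.027, -1.609]
ft_force: [0.9, -0.6, -5.6]
gripper_width: 0.0168
```

Call:
step_arm --plan '[[[0.038, 0.003, 0], 0], [[0.038, 0.003, 0], 0], [[0.03, 0.003, 0], 0], [[0.014, 0.002, 0], 0], [[0.006, 0, 0], 0]]'

```text
time_s: 13.67
eef_pos: [0.5138, -0.015, 0.1377]
orientation: [3.129, 0.027, -1.613]
ft_force: [-0.6, -0.1, -5.6]
gripper_width: 0.0168
```

Call:
step_arm --plan '[[[0, 0, 0], 0], [[0, 0, 0], 0], [[0, 0, 0], 0]]'

```text
time_s: 13.92
eef_pos: [0.515, -0.0113, 0.1378]
orientation: [3.13, 0.028, -1.608]
ft_force: [-0.8, 0.0, -5.1]
gripper_width: 0.0171
```

```bash
python3 - <<'E'
from h import *
st(); d=snap('wrist','w9'); b=cv2.imread('pics/w9.png'); cv2.imwrite('pics/v9.png',cv2.resize(b[20:260,180:500],(800,600),interpolation=2))
E
```

```text
{'time_s': 13.9167, 'joint_pos': [-0.0412, 0.2072, -0.3541, 1.0215, 0.028, -1.5755], 'eef_pos': [0.515, -0.0113, 0.1378], 'orientation': [3.1298, 0.028, -1.6076], 'ft_force': [-0.7583, 0.0239, -5.0581], 'wrist_torque': [-0.0599, -0.0329, 0.011], 'gripper_width': 0.0171}
```

View pics/v9.png

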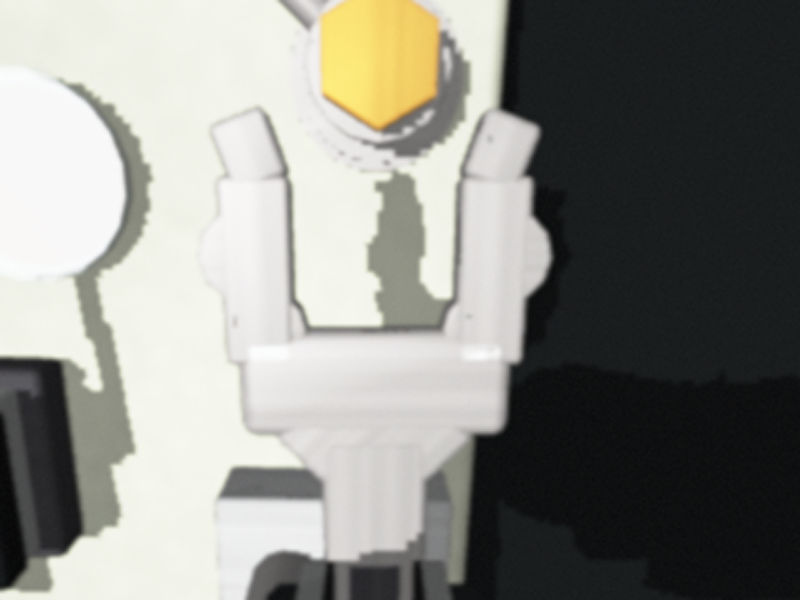

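```bash
cat >> h.py <<'E'
def tcast(d,uv,zt):
    "cast wrist pixels on plane tool z=zt, in tool coords"
    K=np.array(d['camera_matrix']); T=np.array(d['tool_from_camera']); uv=np.atleast_2d(uv).astype(float)
    v=np.c_[(uv[:,0]-K[0,2])/K[0,0],-(uv[:,1]-K[1,2])/K[1,1],-np.ones(len(uv))]@T[:3,:3].T; e=T[:3,3]
    return e+v*((zt-e[2])/v[:,2])[:,None]
def hexfit(d,b):
    hsv=cv2.cvtColor(b,cv2.COLOR_BGR2HSV); m=((hsv[...,0]>12)&(hsv[...,0]<32)&(hsv[...,1]>100)&(hsv[...,2]>120)).astype(np.uint8)
    n,l,s,c=cv2.connectedComponentsWithStats(m); i=1+np.argmax(s[1:,4]); m=(l==i).astype(np.uint8)
    k=max(cv2.findContours(m,0,1)[0],key=cv2.contourArea); P=cast(d,k.reshape(-1,2),.093)[:,:2]
    return s[i],k,P,m
E
python3 - <<'E'
from h import *
d=load('w9'); b=cv2.imread('pics/w9.png'); s,k,P,m=hexfit(d,b); print(s)
print('enclosing',cv2.minEnclosingCircle(P.astype(np.float32)),'mean',P.mean(0)); 
for row in range(int(s[1])+4,int(s[1]+s[3]),5):
    x=np.flatnonzero(m[row]); q=cast(d,[[x.min()-.5,row],[x.max()+.5,row]],.093); print(row,x.min(),x.max(),q[:,:2].round(4).tolist())
g=cv2.cvtColor(b,cv2.COLOR_BGR2GRAY).astype(float)
print('hex rect',cv2.minAreaRect(P.astype(np.float32)))
# jaw inner edges: gradients per row in image
gx=cv2.Sobel(cv2.GaussianBlur(g,(3,3),0),cv2.CV_64F,1,0)
for row in range(90,150,8):
    xs=np.argsort(-np.abs(gx[row,250:420]))[:14]+250; xs.sort(); print(row,[(int(x),int(gx[row,x])) for x in xs])
col=g[120:170,330]; print('col',col.astype(int).tolist())
E
```

```text
[ 309   12   47   60 2135]
enclosing ((0.5079566240310669, -0.12849515676498413), 0.016811393201351166) mean [ 0.50801652 -0.1286796 ]
16 325 338 [[0.5118, -0.1432], [0.5032, -0.1429]]
21 317 345 [[0.5169, -0.1407], [0.4989, -0.1401]]
26 309 352 [[0.522, -0.1381], [0.4946, -0.1372]]
31 309 354 [[0.5222, -0.1354], [0.4933, -0.1344]]
36 309 355 [[0.5224, -0.1327], [0.4927, -0.1317]]
41 309 355 [[0.5225, -0.1299], [0.4927, -0.1289]]
46 309 354 [[0.5227, -0.1271], [0.4934, -0.126]]
51 309 354 [[0.5229, -0.1242], [0.4934, -0.1232]]
56 309 354 [[0.523, -0.1213], [0.4934, -0.1203]]
61 314 349 [[0.52, -0.1183], [0.4967, -0.1175]]
66 322 341 [[0.5149, -0.1152], [0.5019, -0.1147]]
71 330 333 [[0.5098, -0.112], [0.5072, -0.1119]]
hex rect ((0.5076581835746765, -0.12854811549186707), (0.033262949436903, 0.029201369732618332), 86.55435943603516)
90 [(294, 156), (295, 282), (296, 217), (336, -210), (337, -159), (344, 163), (362, -155), (363, -274), (364, -232), (388, -162), (389, -183), (390, -189), (391, -196), (392, -192)]
98 [(293, -233), (294, -248), (296, 231), (297, 307), (332, -226), (333, 
[... 756 characters left out ...]
), (361, -241), (364, 189), (396, -221), (397, -357), (398, -391), (399, -285)]
138 [(294, -192), (295, -243), (297, 166), (298, 308), (299, 215), (329, -218), (330, -233), (360, -243), (363, 202), (389, -220), (390, -288), (391, -305), (392, -257), (393, -169)]
146 [(299, -193), (300, -174), (302, 252), (303, 235), (331, -132), (332, -224), (333, -218), (358, 259), (359, 248), (387, -148), (388, -289), (389, -401), (390, -377), (391, -221)]
col [144, 145, 145, 145, 144, 145, 144, 145, 151, 168, 197, 231, 240, 241, 241, 235, 209, 178, 172, 173, 185, 207, 217, 221, 228, 238, 243, 244, 245, 237, 191, 132, 127, 164, 196, 216, 228, 230, 232, 234, 234, 234, 233, 232, 230, 229, 228, 227, 225, 223]
```

```bash
python3 - <<'E'
from h import *
d=load('w9'); s=d['state']
print('jaw edges tool',tcast(d,[[329.1,152.5],[329.1,63],[296.3,98],[361.7,98],[298,138],[360,138]],-.025).round(4).tolist())
Rt=R.from_euler('xyz',s['orientation']).as_matrix()
H=np.array([.508,-.1285,.085]); print('head in tool',Rt.T@(H-s['eef_pos'])); print(Rt.round(4).tolist())
d=load('w8'); 
E
```

```text
jaw edges tool [[0.06, 0.0006, -0.025], [0.0994, 0.0006, -0.025], [0.0849, -0.0143, -0.025], [0.0849, 0.0155, -0.025], [0.0669, -0.0142, -0.025], [0.0669, 0.0153, -0.025]]
head in tool [0.11877459 0.00208819 0.04952003]
[[-0.0368, -0.9993, -0.0108], [-0.9989, 0.0365, 0.0285], [-0.028, 0.0118, -0.9995]]
```

Call:
step_arm --plan '[[[-0.007, 0.001, 0.01], 0], [[-0.005, 0.0005, 0.015], 0], [[0, 0, 0.014], 0], [[0, 0, 0.008], 0], [[0, 0, 0.004], 0]]'

```text
time_s: 14.38
eef_pos: [0.5118, 0.0022, 0.0853]
orientation: [3.127, 0.028, -1.607]
ft_force: [-0.4, 0.6, -5.3]
gripper_width: 0.0169
```

Call:
step_arm --plan '[[[0, 0, 0.002], 0], [[0, 0, 0.001], 0], [[0, 0, 0], 0], [[0, 0, 0], 0]]'

```text
time_s: 14.72
eef_pos: [0.5137, 0.0011, 0.0848]
orientation: [3.131, 0.028, -1.608]
ft_force: [-0.2, -0.1, -3.8]
gripper_width: 0.0167
```

Call:
step_arm --plan '[[[0, 0, 0.002], 0], [[0, 0, 0.002], 0], [[0, 0, 0], 0]]'

```text
time_s: 14.97
eef_pos: [0.5129, 0.0012, 0.08]
orientation: [3.13, 0.027, -1.609]
ft_force: [-0.7, 0.3, -5.5]
gripper_width: 0.0168
```

```bash
python3 - <<'E'
from h import *
st(); d=snap('wrist','w10'); b=cv2.imread('pics/w10.png'); s,k,P,m=hexfit(d,b); print(s, cv2.minAreaRect(P.astype(np.float32)))
s=d['state'];Rt=R.from_euler('xyz',s['orientation']).as_matrix()
c=cv2.minEnclosingCircle(P.astype(np.float32))[0]; print(c,'in tool',Rt.T@(np.array([*c,.085])-s['eef_pos']))
snap('side','s10')
E
```

```text
{'time_s': 14.9667, 'joint_pos': [-0.0168, 0.253, -0.4387, 0.8906, 0.0277, -1.5502], 'eef_pos': [0.5129, 0.0012, 0.08], 'orientation': [3.1295, 0.0274, -1.6085], 'ft_force': [-0.6542, 0.2747, -5.485], 'wrist_torque': [-0.0503, 0.0369, 0.016], 'gripper_width': 0.0168}
[ 295    0   67   35 1639] ((0.5084923505783081, -0.11808870732784271), (0.013107521459460258, 0.02928977459669113), 88.07997131347656)
(0.5083335638046265, -0.12192526459693909) in tool [ 1.22985285e-01  5.56555714e-05 -8.39442072e-03]
```

Call:
step_arm --plan '[[[0, -0.0004, 0.003], 0], [[0, 0, 0.003], 0], [[0, 0, 0.002], 0], [[0, 0, 0.001], 0], [[0, 0, 0], 0]]'

```text
time_s: 15.48
eef_pos: [0.513, 0.0015, 0.0707]
orientation: [3.129, 0.027, -1.608]
ft_force: [-0.1, -0.3, -5.6]
gripper_width: 0.0168
```

Call:
step_arm --plan '[[[0.003, 0, 0], 0], [[0.004, 0, 0], 0], [[0.004, 0, 0], 0], [[0.003, 0, 0], 0], [[0.001, 0, 0], 0]]'

```text
time_s: 15.9
eef_pos: [0.5128, -0.0142, 0.0708]
orientation: [3.13, 0.027, -1.609]
ft_force: [0.2, 0.0, -4.4]
gripper_width: 0.0169
```

```bash
python3 - <<'E'
from h import *
st(); s=r.observe(); Rt=R.from_euler('xyz',s['orientation']).as_matrix(); print('head-in-tool minus jaw',Rt.T@(np.array([.508,-.1285,.085])-s['eef_pos'])-[.0785,.0006,-.020])
E
```

```text
{'time_s': 15.9, 'joint_pos': [-0.0463, 0.2629, -0.4492, 0.8707, 0.027, -1.5792], 'eef_pos': [0.5128, -0.0142, 0.0708], 'orientation': [3.1298, 0.0271, -1.609], 'ft_force': [0.2385, 0.0424, -4.3643], 'wrist_torque': [-0.0896, -0.0517, 0.0237], 'gripper_width': 0.0169}
head-in-tool minus jaw [3.54432881e-02 5.59861549e-05 2.72799331e-03]
```

Call:
step_arm --plan '[[[0.003, 0, 0], 0], [[0.004, 0, 0], 0], [[0.004, 0, 0], 0], [[0.003, 0, 0], 0], [[0, 0, 0], 0]]'

```text
time_s: 16.32
eef_pos: [0.5122, -0.0282, 0.0703]
orientation: [3.13, 0.027, -1.609]
ft_force: [-0.2, -0.2, -4.9]
gripper_width: 0.0171
```

Call:
step_arm --plan '[[[0.003, 0, 0], 0], [[0.004, 0, 0], 0], [[0.003, 0, 0], 0], [[0.002, 0, 0], 0], [[0, 0, 0], 0]]'

```text
time_s: 16.73
eef_pos: [0.5118, -0.0399, 0.07]
orientation: [3.13, 0.027, -1.609]
ft_force: [-0.4, 0.1, -5.7]
gripper_width: 0.017
```

```bash
python3 - <<'E'
from h import *
st(); s=r.observe(); Rt=R.from_euler('xyz',s['orientation']).as_matrix(); print('head-in-tool minus jaw',Rt.T@(np.array([.508,-.1285,.085])-s['eef_pos'])-[.0785,.0006,-.020])
d=snap('wrist','w11'); b=cv2.imread('pics/w11.png'); sx,k,P,m=hexfit(d,b); print(sx)
E
```

```text
{'time_s': 16.7333, 'joint_pos': [-0.096, 0.2655, -0.4477, 0.8711, 0.0265, -1.6292], 'eef_pos': [0.5118, -0.0399, 0.07], 'orientation': [3.1297, 0.0273, -1.6088], 'ft_force': [-0.4171, 0.1125, -5.6922], 'wrist_torque': [-0.0739, -0.0231, 0.0115], 'gripper_width': 0.017}
head-in-tool minus jaw [9.73684360e-03 5.86868218e-05 2.62857211e-03]
[ 295   48   69   80 4069]
```

Call:
step_arm --plan '[[[0.003, 0, 0], 0], [[0.003, 0, 0], 0], [[0.002, 0, 0], 0], [[0.001, 0, 0], 0], [[0, 0, 0], 0]]'

```text
time_s: 17.2
eef_pos: [0.5115, -0.0487, 0.0698]
orientation: [3.13, 0.027, -1.609]
ft_force: [0.4, 0.6, -5.5]
gripper_width: 0.017
```

```bash
python3 - <<'E'
from h import *
st(); d=snap('wrist','w12b'); b=cv2.imread('pics/w12b.png'); sx,k,P,m=hexfit(d,b); print(sx)
cv2.imwrite('pics/v12.png',cv2.resize(b[20:260,180:500],(800,600),interpolation=2))
E
```

```text
{'time_s': 17.2, 'joint_pos': [-0.1131, 0.2669, -0.4465, 0.8714, 0.0264, -1.6464], 'eef_pos': [0.5115, -0.0487, 0.0698], 'orientation': [3.1296, 0.0274, -1.6086], 'ft_force': [0.3998, 0.6126, -5.4622], 'wrist_torque': [-0.0114, -0.0123, -0.016], 'gripper_width': 0.017}
[ 296   70   67   77 3815]
```

View pics/v12.png

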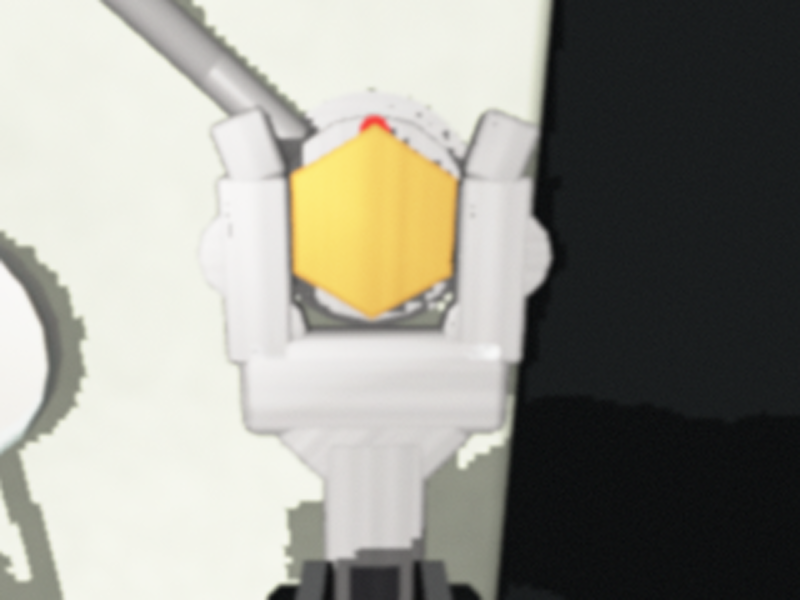

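Call:
step_arm --plan '[[[0.001, 0, 0.001], 0], [[0, 0, 0.001], 0], [[0, 0, 0], 0]]'

```text
time_s: 17.5
eef_pos: [0.5114, -0.0494, 0.0676]
orientation: [3.13, 0.027, -1.608]
ft_force: [-0.8, 0.1, -3.7]
gripper_width: 0.0166
```

Call:
step_arm --plan '[[[0, 0, 0.001], 0], [[0, 0, 0.0005], 0], [[0, 0, 0], 0]]'

```text
time_s: 17.75
eef_pos: [0.5115, -0.0493, 0.0663]
orientation: [3.13, 0.027, -1.608]
ft_force: [-0.7, 0.7, -3.8]
gripper_width: 0.0171
```

Call:
step_arm --plan '[[[0, 0, 0.001], 0], [[0, 0, 0.0005], 0], [[0, 0, 0], 0]]'

```text
time_s: 18.0
eef_pos: [0.5117, -0.0492, 0.0652]
orientation: [3.13, 0.028, -1.608]
ft_force: [-0.4, 1.3, 0.9]
gripper_width: 0.0165
```

Call:
step_arm --plan '[[[0, 0, 0.001], 0], [[0, 0, 0.0005], 0], [[0, 0, 0], 0]]'

```text
time_s: 18.25
eef_pos: [0.5117, -0.0492, 0.0649]
orientation: [3.131, 0.028, -1.608]
ft_force: [-5.8, 0.8, 14.2]
gripper_width: 0.0165
```

Call:
step_arm --plan '[[[0, 0, -0.001], 0], [[0, 0, 0], 0], [[0, 0, 0], 0], [[0, 0, 0], 0], [[0, 0, 0], 0]]' --fingers 0.5

```text
time_s: 18.67
eef_pos: [0.5114, -0.0493, 0.0641]
orientation: [3.13, 0.027, -1.608]
ft_force: [-0.4, 0.8, 0.2]
gripper_width: 0.0427
```

Call:
step_arm --plan '[[[0, 0, -0.006], 0], [[0, 0, -0.01], 0], [[0, 0, -0.02], 0], [[0, 0, -0.02], 0], [[0, 0, -0.02], 0]]'

```text
time_s: 19.08
eef_pos: [0.5122, -0.0515, 0.1419]
orientation: [3.13, 0.027, -1.608]
ft_force: [0.3, -0.2, -0.3]
gripper_width: 0.0427
```

Call:
step_arm --plan '[[[0, 0, -0.015], 0], [[0, 0, -0.005], 0], [[0, 0, 0], 0], [[0, 0, 0], 0], [[0, 0, 0], 0]]' --fingers 1

```text
time_s: 19.5
eef_pos: [0.5117, -0.0519, 0.1593]
orientation: [3.128, 0.028, -1.608]
ft_force: [0.6, 0.1, 0.8]
gripper_width: -0.0001
```

```bash
cat >> h.py <<'E'
def red(d,b,box=None,sat=130):
    hsv=cv2.cvtColor(b,cv2.COLOR_BGR2HSV); m=(((hsv[...,0]<8)|(hsv[...,0]>172))&(hsv[...,1]>sat)&(hsv[...,2]>80)).astype(np.uint8)
    n,l,s,c=cv2.connectedComponentsWithStats(m); return [(s[i].tolist(),c[i].round(1).tolist()) for i in range(1,n) if s[i][4]>=4]
E
python3 - <<'E'
from h import *
st(); d=snap('wrist','w13'); b=cv2.imread('pics/w13.png'); s,k,P,m=hexfit(d,b); print(s,cv2.minEnclosingCircle(P.astype(np.float32)))
for q in red(d,b): print(q,cast(d,q[1],.096),cast(d,q[1],.080))
d=load('w12b'); 
for q in red(d,cv2.imread('pics/w12b.png')): print('w12b',q,cast(d,q[1],.096),cast(d,q[1],.080))
E
```

```text
{'time_s': 19.5, 'joint_pos': [-0.1191, 0.1941, -0.3189, 1.0734, 0.0263, -1.6528], 'eef_pos': [0.5117, -0.0519, 0.1593], 'orientation': [3.1281, 0.0275, -1.6083], 'ft_force': [0.5766, 0.1228, 0.7718], 'wrist_torque': [0.0089, -0.0107, 0.0111], 'gripper_width': -0.0001}
[ 308   84   41   46 1423] ((0.5082046389579773, -0.12894083559513092), 0.017128990963101387)
([209, 0, 34, 27, 628], [223.4, 11.2]) [[ 0.57543621 -0.19265619  0.096     ]] [[ 0.58005778 -0.19635561  0.08      ]]
([326, 81, 6, 3, 10], [328.1, 81.9]) [[ 0.50734234 -0.14649237  0.096     ]] [[ 0.50714245 -0.14692312  0.08      ]]
w12b ([325, 67, 11, 5, 28], [329.5, 68.6]) [[ 0.50736356 -0.14617415  0.096     ]] [[ 0.50709302 -0.14722666  0.08      ]]
```

Call:
step_arm --plan '[[[0.022, -0.018, 0], 0], [[0.028, -0.0236, 0], 0], [[0.028, -0.0236, 0], 0], [[0.022, -0.018, 0], 0], [[0.0133, -0.0104, 0], 0]]'

```text
time_s: 19.97
eef_pos: [0.6027, -0.171, 0.1543]
orientation: [3.129, 0.027, -1.61]
ft_force: [0.5, -0.5, -0.1]
gripper_width: -0.0001
```

Call:
step_arm --plan '[[[0, 0, 0], 7], [[0, 0, 0], 7], [[0, 0, 0], 7], [[0, 0, 0], 7], [[0, 0, 0], 7]]'

```text
time_s: 20.38
eef_pos: [0.6009, -0.1685, 0.1545]
orientation: [3.114, 0.015, -2.225]
ft_force: [0.7, 0.3, 0.0]
gripper_width: 0.0002
```

Call:
step_arm --plan '[[[0, 0, 0], 6], [[0, 0, 0], 0], [[0, 0, 0], 0]]'

```text
time_s: 20.63
eef_pos: [0.6011, -0.1684, 0.155]
orientation: [3.113, 0.012, -2.321]
ft_force: [-0.3, -0.6, -0.7]
gripper_width: -0.0002
```

```bash
python3 - <<'E'
from h import *
st(); go(.601,-.1686,.159,-133.4); d=snap('wrist','w14'); b=cv2.imread('pics/w14.png'); s,k,P,m=hexfit(d,b); print(s,cv2.minEnclosingCircle(P.astype(np.float32)))
for q in red(d,b): print(q,cast(d,q[1],.096),cast(d,q[1],.085),cast(d,q[1],.080))
s=d['state'];Rt=R.from_euler('xyz',s['orientation']).as_matrix(); print(Rt.round(4).tolist())
E
```

```text
{'time_s': 20.6333, 'joint_pos': [-0.2866, 0.4018, -0.0469, 1.1422, 0.0236, -1.1076], 'eef_pos': [0.6011, -0.1684, 0.155], 'orientation': [3.1131, 0.0121, -2.3209], 'ft_force': [-0.3486, -0.5886, -0.6968], 'wrist_torque': [-0.0685, 0.0095, 0.0198], 'gripper_width': -0.0002}
pose [ 0.6011 -0.1684  0.155 ] yaw -132.98 tool shift (np.float64(0.0002), np.float64(-0.0), np.float64(-0.004)) roll 0.42 rows 0.10125466330887602 0.05912187283336569
[ 425  146   40   38 1082] ((0.5080991387367249, -0.12893633544445038), 0.016366567462682724)
([425, 144, 7, 6, 19], [427.4, 145.7]) [[ 0.50961876 -0.15196266  0.096     ]] [[ 0.5078363  -0.14788194  0.085     ]] [[ 0.5070261  -0.14602707  0.08      ]]
([315, 148, 24, 27, 497], [326.6, 161.3]) [[ 0.57475541 -0.19651397  0.096     ]] [[ 0.57618732 -0.19463178  0.085     ]] [[ 0.57683819 -0.19377624  0.08      ]]
[[-0.6817, -0.7315, -0.0126], [-0.7315, 0.6812, 0.0283], [-0.0121, 0.0285, -0.9995]]
```

Call:
step_arm --plan '[[[0, -0.0005, 0.02], 0], [[0, -0.001, 0.03], 0], [[0, -0.001, 0.02], 0], [[0, 0, 0.012], 0], [[0, 0, 0.006], 0]]'

```text
time_s: 21.1
eef_pos: [0.601, -0.1674, 0.0657]
orientation: [3.111, 0.011, -2.322]
ft_force: [-0.2, 0.5, -0.2]
gripper_width: 0.0001
```

Call:
step_arm --plan '[[[0, 0, 0.003], 0], [[0, 0, 0.001], 0], [[0, 0, 0], 0]]'

```text
time_s: 21.35
eef_pos: [0.6033, -0.168, 0.0649]
orientation: [3.116, 0.013, -2.323]
ft_force: [0.5, 0.0, -0.4]
gripper_width: 0.0003
```

Call:
step_arm --plan '[[[0.004, 0, 0], 0], [[0.004, 0, 0], 0], [[0.004, 0, 0], 0], [[0.002, 0, 0], 0], [[0, 0, 0], 0]]'

```text
time_s: 21.77
eef_pos: [0.5926, -0.1786, 0.0641]
orientation: [3.115, 0.013, -2.325]
ft_force: [-0.6, 0.2, -1.1]
gripper_width: -0.0004
```

```bash
cat >> h.py <<'E'
S=np.array([.5080,-.1288])
def lev(fn):
    d=snap('wrist',fn); b=cv2.imread(f'pics/{fn}.png')
    for q in red(d,b):
        p=cast(d,q[1],.085)[0,:2]-S; p8=cast(d,q[1],.080)[0,:2]-S
        print(q[0],'knob r,ang',np.hypot(*p).round(4),np.degrees(np.arctan2(p[1],p[0])).round(1)) if q[0][4]>150 else print(q[0],'dot r,ang',np.hypot(*p8).round(4),np.degrees(np.arctan2(p8[1],p8[0])).round(1))
    s=d['state']; p=s['eef_pos'][:2]-S; print('tcp r,ang',np.hypot(*p).round(4),np.degrees(np.arctan2(p[1],p[0])).round(1))
E
python3 - <<'E'
from h import *
st(); lev('w15')
E
```

```text
{'time_s': 21.7667, 'joint_pos': [-0.3059, 0.4545, -0.1853, 0.9496, 0.0232, -1.1232], 'eef_pos': [0.5926, -0.1786, 0.0641], 'orientation': [3.1149, 0.0128, -2.3247], 'ft_force': [-0.6059, 0.2048, -1.0659], 'wrist_torque': [-0.0224, -0.0057, 0.0318], 'gripper_width': -0.0004}
[480, 193, 11, 9, 50] dot r,ang 0.017 -93.7
[313, 196, 37, 50, 1450] knob r,ang 0.0952 -44.1
tcp r,ang 0.0981 -30.5
```

Call:
step_arm --plan '[[[0.005, -0.0011, 0], 3], [[0.005, -0.0011, 0], 3], [[0.005, -0.0011, 0], 3], [[0.005, -0.0011, 0], 3], [[0.005, -0.0011, 0], 3]]'

```text
time_s: 22.23
eef_pos: [0.579, -0.1968, 0.0638]
orientation: [3.111, 0.01, -2.587]
ft_force: [2.9, 5.5, 2.0]
gripper_width: -0.0
```

```bash
python3 - <<'E'
from h import *
st(); lev('w16')
E
```

```text
{'time_s': 22.2333, 'joint_pos': [-0.3431, 0.442, -0.2057, 0.9415, 0.0268, -0.8979], 'eef_pos': [0.579, -0.1968, 0.0638], 'orientation': [3.1106, 0.0095, -2.5872], 'ft_force': [2.8748, 5.4788, 1.9897], 'wrist_torque': [1.1246, -0.618, -0.0502], 'gripper_width': -0.0}
[478, 189, 11, 10, 51] dot r,ang 0.0169 -104.0
[313, 198, 37, 50, 1439] knob r,ang 0.0952 -56.8
tcp r,ang 0.0983 -43.8
```

Call:
step_arm --plan '[[[0.005, -0.0011, 0], 3], [[0.005, -0.0011, 0], 3], [[0.005, -0.0011, 0], 3]]'

```text
time_s: 22.53
eef_pos: [0.5677, -0.2069, 0.0638]
orientation: [3.11, 0.005, -2.743]
ft_force: [3.5, 6.7, 1.8]
gripper_width: 0.0
```

```bash
python3 - <<'E'
from h import *
st(); lev('w17')
E
```

```text
{'time_s': 22.5333, 'joint_pos': [-0.3648, 0.4297, -0.2249, 0.9348, 0.0262, -0.7636], 'eef_pos': [0.5677, -0.2069, 0.0638], 'orientation': [3.1099, 0.0047, -2.7431], 'ft_force': [3.5427, 6.7067, 1.7787], 'wrist_torque': [1.2117, -0.6864, -0.0358], 'gripper_width': 0.0}
[475, 192, 10, 11, 57] dot r,ang 0.0167 -103.5
[313, 198, 37, 50, 1425] knob r,ang 0.0952 -65.6
tcp r,ang 0.0983 -52.6
```

Call:
step_arm --plan '[[[0.005, -0.0011, 0], 3], [[0.005, -0.0011, 0], 3], [[0.005, -0.0011, 0], 3], [[0.005, -0.0011, 0], 3]]'

```text
time_s: 22.92
eef_pos: [0.5504, -0.2176, 0.0637]
orientation: [3.11, -0.002, -2.952]
ft_force: [4.0, 5.8, -0.3]
gripper_width: 0.0
```

Call:
step_arm --plan '[[[0.0033, -0.0007, 0], 2], [[0.0033, -0.0007, 0], 2]]'

```text
time_s: 23.08
eef_pos: [0.5442, -0.2203, 0.0637]
orientation: [3.111, -0.004, -3.021]
ft_force: [5.2, 5.3, 0.8]
gripper_width: 0.0001
```

```bash
python3 - <<'E'
from h import *
st(); lev('w18')
E
```

```text
{'time_s': 23.0833, 'joint_pos': [-0.3997, 0.4008, -0.2694, 0.9192, 0.0249, -0.5202], 'eef_pos': [0.5442, -0.2203, 0.0637], 'orientation': [3.1108, -0.0037, -3.0213], 'ft_force': [5.1575, 5.2551, 0.7692], 'wrist_torque': [0.9792, -1.067, -0.0867], 'gripper_width': 0.0001}
[314, 198, 36, 50, 1410] knob r,ang 0.0951 -81.2
[470, 198, 10, 11, 54] dot r,ang 0.0168 -103.1
tcp r,ang 0.0984 -68.4
```

Call:
step_arm --plan '[[[0.0033, -0.0007, 0], 2], [[0.0033, -0.0007, 0], 2], [[0.0033, -0.0007, 0], 2]]'

```text
time_s: 23.38
eef_pos: [0.5348, -0.2236, 0.0638]
orientation: [3.112, -0.006, -3.126]
ft_force: [4.9, 3.5, -0.3]
gripper_width: -0.0002
```

Call:
step_arm --plan '[[[0.0033, -0.0007, 0], 2], [[0.0033, -0.0007, 0], 2]]'

```text
time_s: 23.55
eef_pos: [0.5283, -0.2251, 0.0638]
orientation: [3.113, -0.008, 3.087]
ft_force: [4.9, 3.0, -0.2]
gripper_width: -0.0001
```

```bash
python3 - <<'E'
from h import *
st(); lev('w19')
E
```

```text
{'time_s': 23.55, 'joint_pos': [-0.4175, 0.3787, -0.3025, 0.9078, 0.0239, -0.3635], 'eef_pos': [0.5283, -0.2251, 0.0638], 'orientation': [3.1128, -0.0084, 3.0874], 'ft_force': [4.9124, 3.0253, -0.2401], 'wrist_torque': [0.6505, -1.2252, -0.0971], 'gripper_width': -0.0001}
[314, 198, 36, 50, 1403] knob r,ang 0.0951 -90.7
[468, 202, 9, 11, 52] dot r,ang 0.0167 -102.3
tcp r,ang 0.0985 -78.1
```

Call:
step_arm --plan '[[[0.0033, -0.0007, 0], 2], [[0.0033, -0.0007, 0], 2]]'

```text
time_s: 23.77
eef_pos: [0.5218, -0.2263, 0.0638]
orientation: [3.114, -0.01, 3.018]
ft_force: [5.5, 2.1, -2.5]
gripper_width: -0.0001
```

Call:
step_arm --plan '[[[0.0033, -0.0007, 0], 2], [[0.0025, -0.0005, 0], 1.5]]'

```text
time_s: 23.93
eef_pos: [0.5157, -0.227, 0.0638]
orientation: [3.115, -0.012, 2.956]
ft_force: [5.6, 2.5, -2.1]
gripper_width: 0.0001
```

```bash
python3 - <<'E'
from h import *
st(); lev('w20')
E
```

```text
{'time_s': 23.9333, 'joint_pos': [-0.4289, 0.3602, -0.3297, 0.8989, 0.0228, -0.2437], 'eef_pos': [0.5157, -0.227, 0.0638], 'orientation': [3.1151, -0.012, 2.9563], 'ft_force': [5.5711, 2.537, -2.1417], 'wrist_torque': [0.3071, -1.2778, -0.0816], 'gripper_width': 0.0001}
[314, 198, 36, 50, 1399] knob r,ang 0.0951 -98.1
[467, 205, 8, 11, 52] dot r,ang 0.0168 -102.7
tcp r,ang 0.0985 -85.5
```

Call:
step_arm --plan '[[[0.0033, -0.0007, 0], 2], [[0.0016, -0.0004, 0], 1]]'

```text
time_s: 24.15
eef_pos: [0.5108, -0.2272, 0.0639]
orientation: [3.116, -0.013, 2.904]
ft_force: [7.3, 2.1, -2.8]
gripper_width: 0.0002
```

Call:
step_arm --plan '[[[0.0016, -0.0004, 0], 1], [[0.0016, -0.0004, 0], 1]]'

```text
time_s: 24.32
eef_pos: [0.5086, -0.2274, 0.0641]
orientation: [3.116, -0.012, 2.87]
ft_force: [9.5, 1.5, -5.5]
gripper_width: 0.0004
```

Call:
step_arm --plan '[[[0.0016, -0.0004, 0], 1], [[0.0016, -0.0004, 0], 1]]'

```text
time_s: 24.48
eef_pos: [0.5062, -0.2274, 0.0642]
orientation: [3.116, -0.012, 2.835]
ft_force: [12.6, 0.8, -8.0]
gripper_width: -0.0001
```

```bash
python3 - <<'E'
from h import *
st(); lev('w21')
E
```

```text
{'time_s': 24.4833, 'joint_pos': [-0.4372, 0.3429, -0.3541, 0.8886, 0.0236, -0.1309], 'eef_pos': [0.5062, -0.2274, 0.0642], 'orientation': [3.1163, -0.0116, 2.8353], 'ft_force': [12.5713, 0.8473, -7.995], 'wrist_torque': [0.0121, -2.6568, -0.1633], 'gripper_width': -0.0001}
[314, 199, 35, 49, 1396] knob r,ang 0.095 -103.4
[466, 203, 8, 10, 56] dot r,ang 0.017 -105.4
tcp r,ang 0.0986 -91.1
```

Call:
step_arm --plan '[[[0.0016, -0.0004, 0], 1], [[0.0016, -0.0004, 0], 1], [[0, 0, 0], 0]]'

```text
time_s: 24.78
eef_pos: [0.5035, -0.2274, 0.0642]
orientation: [3.117, -0.011, 2.8]
ft_force: [12.8, 0.1, -8.3]
gripper_width: 0.0002
```

```bash
python3 - <<'E'
from h import *
st(); lev('w22')
E
```

```text
{'time_s': 24.7833, 'joint_pos': [-0.4393, 0.3378, -0.3612, 0.8855, 0.0236, -0.0982], 'eef_pos': [0.5035, -0.2274, 0.0642], 'orientation': [3.1167, -0.0114, 2.8005], 'ft_force': [12.8457, 0.0769, -8.275], 'wrist_torque': [-0.0391, -2.8638, -0.1057], 'gripper_width': 0.0002}
[313, 198, 36, 50, 1396] knob r,ang 0.0951 -105.0
[466, 202, 8, 10, 52] dot r,ang 0.0169 -107.0
tcp r,ang 0.0987 -92.6
```

Call:
step_arm --plan '[[[-0.005, 0, 0], 0], [[-0.008, 0, 0], 0], [[-0.007, 0, -0.006], 0], [[0, 0, -0.02], 0], [[0, 0, -0.025], 0]]'

```text
time_s: 25.25
eef_pos: [0.5168, -0.2347, 0.1131]
orientation: [3.119, -0.024, 2.8]
ft_force: [0.5, 0.1, 0.6]
gripper_width: 0.0003
```

Call:
step_arm --plan '[[[0, 0, -0.025], 0], [[0, 0, -0.018], 0], [[0.008, 0.02, 0], -3], [[0, 0, 0], -7], [[0, 0, 0], -7]]'

```text
time_s: 25.67
eef_pos: [0.518, -0.2144, 0.1587]
orientation: [3.115, -0.012, 3.103]
ft_force: [0.1, -0.1, -0.7]
gripper_width: 0.0002
```

Call:
step_arm --plan '[[[0, 0, 0], -7], [[0, 0, 0], -7], [[0, 0, 0], -7], [[0, 0, 0], -7], [[0, 0, 0], -7]]'

```text
time_s: 26.08
eef_pos: [0.5177, -0.215, 0.158]
orientation: [3.112, 0.005, -2.57]
ft_force: [-0.8, 0.4, -0.6]
gripper_width: 0.0002
```

Call:
step_arm --plan '[[[0, 0, 0], -7], [[0, 0, 0], -7], [[0, 0, 0], -7], [[0, 0, 0], -7], [[0, 0, 0], -7]]' --fingers 0.35

```text
time_s: 26.5
eef_pos: [0.5176, -0.215, 0.158]
orientation: [3.12, 0.021, -1.96]
ft_force: [-0.9, 0.1, 0.3]
gripper_width: 0.0558
```

Call:
step_arm --plan '[[[0, 0, 0], -7], [[0, 0, 0], -7], [[0, 0, 0], -6.5], [[0, 0, 0], 0], [[0, 0, 0], 0]]'

```text
time_s: 26.92
eef_pos: [0.5177, -0.2149, 0.1579]
orientation: [3.129, 0.027, -1.611]
ft_force: [0.3, -0.4, -0.1]
gripper_width: 0.0553
```

```bash
python3 - <<'E'
from h import *
st(); go(.512,-.045,.155,-92.1); lev('w23'); d=load('w23'); s,k,P,m=hexfit(d,cv2.imread('pics/w23.png')); print(s,cv2.minAreaRect(P.astype(np.float32)))
E
```

```text
{'time_s': 26.9167, 'joint_pos': [-0.4067, 0.2842, -0.2059, 1.1019, 0.021, -1.9374], 'eef_pos': [0.5177, -0.2149, 0.1579], 'orientation': [3.1293, 0.0272, -1.6113], 'ft_force': [0.3397, -0.4077, -0.0562], 'wrist_torque': [-0.0154, 0.0044, 0.0025], 'gripper_width': 0.0553}
pose [ 0.5177 -0.2149  0.1579] yaw -92.32 tool shift (np.float64(-0.1695), np.float64(0.0126), np.float64(0.0029)) roll -0.22 rows 4.250685055433296 0.030766347896328435
[353, 177, 24, 29, 534] knob r,ang 0.0955 -103.4
[343, 263, 6, 5, 19] dot r,ang 0.0169 -108.2
tcp r,ang 0.0867 -83.6
[325 272  34  30 785] ((0.5078120827674866, -0.12970919907093048), (0.03294544667005539, 0.031093904748558998), 87.45629119873047)
```

Call:
step_arm --plan '[[[-0.025, 0.002, 0.001], 0], [[-0.038, 0.003, 0.002], 0], [[-0.038, 0.003, 0.002], 0], [[-0.038, 0.003, 0.002], 0], [[-0.02, 0.0016, 0.001], 0]]'

```text
time_s: 27.38
eef_pos: [0.5102, -0.052, 0.1542]
orientation: [3.129, 0.029, -1.609]
ft_force: [-0.0, 1.4, -0.4]
gripper_width: 0.0558
```

Call:
step_arm --plan '[[[-0.0105, 0, 0], 0], [[0, 0, 0], 0], [[0, 0, 0], 0]]'

```text
time_s: 27.63
eef_pos: [0.5116, -0.0451, 0.1547]
orientation: [3.13, 0.027, -1.608]
ft_force: [-0.6, -0.8, -0.2]
gripper_width: 0.0556
```

```bash
python3 - <<'E'
from h import *
st(); lev('w24'); snap('top','t24'); snap('side','s24')
a=cv2.imread('pics/w24.png'); t=cv2.imread('pics/t24.png'); s=cv2.imread('pics/s24.png')
c=np.zeros((600,800,3),np.uint8); c[:360,:480]=cv2.resize(a[20:260,170:490],(480,360),interpolation=2); c[:270,490:790]=cv2.resize(t[120:210,340:440],(300,270),interpolation=2); c[370:600,:345]=cv2.resize(s[125:217,230:368],(345,230),interpolation=2)
cv2.imwrite('pics/v24.png',c)
E
```

```text
{'time_s': 27.6333, 'joint_pos': [-0.1055, 0.1938, -0.3303, 1.06, 0.0257, -1.639], 'eef_pos': [0.5116, -0.0451, 0.1547], 'orientation': [3.1301, 0.0265, -1.6084], 'ft_force': [-0.6378, -0.8309, -0.2104], 'wrist_torque': [-0.0635, 0.0333, 0.0428], 'gripper_width': 0.0556}
[331, 72, 6, 3, 8] dot r,ang 0.0184 -106.6
tcp r,ang 0.0838 87.5
```

View pics/v24.png

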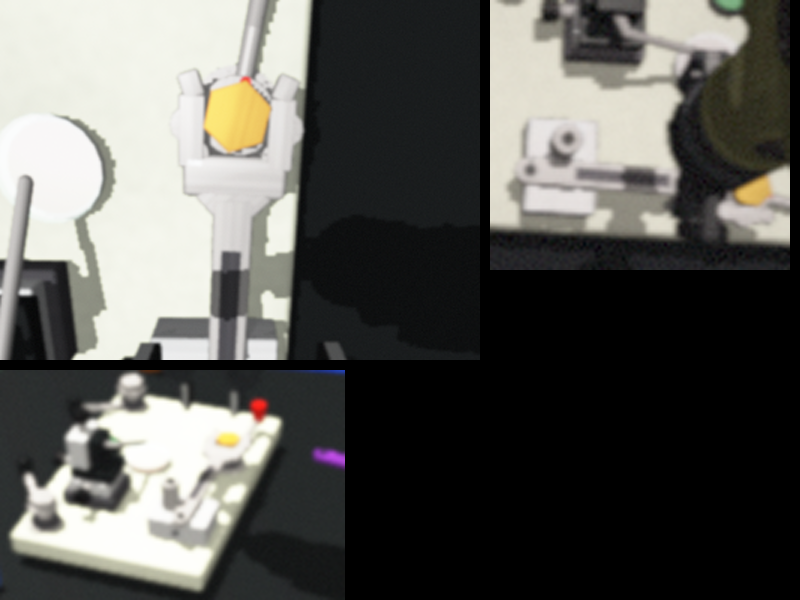

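```bash
python3 - <<'E'
from h import *
d=load('w24'); b=cv2.imread('pics/w24.png'); g=cv2.GaussianBlur(cv2.cvtColor(b,cv2.COLOR_BGR2GRAY).astype(np.float32),(3,3),0); gx=cv2.Sobel(g,cv2.CV_32F,1,0)
C=[]
for row in range(160,228,6):
    l=300+np.argmax(np.abs(gx[row,300:322])); q=326+np.argmax(np.abs(gx[row,326:348])); w=cast(d,[[l,row],[q,row]],.090)
    print(row,l,q,w[:,:2].round(4).tolist(),'w',np.linalg.norm(w[1]-w[0]).round(4)); C.append(w.mean(0)[:2])
C=np.array(C); print(np.polyfit(C[:,1],C[:,0],1), np.degrees(np.arctan(np.polyfit(C[:,1],C[:,0],1)[0])))
print('throat/jaw',cast(d,[[329,127]],.09))
E
```

```text
160 307 342 [[0.5263, -0.0828], [0.4985, -0.0817]] w 0.0279
166 311 347 [[0.5235, -0.0778], [0.4946, -0.0767]] w 0.0289
172 310 347 [[0.5245, -0.0729], [0.4946, -0.0717]] w 0.0299
178 310 347 [[0.5248, -0.0679], [0.4947, -0.0666]] w 0.0302
184 310 347 [[0.5252, -0.0628], [0.4948, -0.0615]] w 0.0304
190 317 330 [[0.5197, -0.0573], [0.5089, -0.0569]] w 0.0108
196 317 330 [[0.52, -0.0521], [0.5091, -0.0516]] w 0.0108
202 311 329 [[0.5253, -0.0469], [0.5102, -0.0463]] w 0.0151
208 310 329 [[0.5264, -0.0415], [0.5104, -0.0409]] w 0.0161
214 310 329 [[0.5267, -0.036], [0.5106, -0.0353]] w 0.0162
220 310 344 [[0.5271, -0.0304], [0.4979, -0.0292]] w 0.0292
226 310 345 [[0.5274, -0.0247], [0.4971, -0.0234]] w 0.0303
[0.10361012 0.51885182] 5.915315928771824
throat/jaw [[ 0.50789817 -0.10776934  0.09      ]]
```

Call:
step_arm --plan '[[[0.004, -0.002, 0.02], 2.1], [[0.003, -0.0015, 0.028], 0], [[0.001, 0, 0.02], 0], [[0, 0, 0.012], 0], [[0, 0, 0.006], 0]]'

```text
time_s: 28.2
eef_pos: [0.5119, -0.0517, 0.0661]
orientation: [3.125, 0.027, -1.647]
ft_force: [0.6, 0.4, 0.0]
gripper_width: 0.0555
```

Call:
step_arm --plan '[[[0, 0, 0.003], 0], [[0, 0, 0.001], 0], [[0, 0, 0], 0], [[0, 0, 0], 0]]'

```text
time_s: 28.53
eef_pos: [0.5142, -0.0506, 0.0651]
orientation: [3.13, 0.027, -1.645]
ft_force: [0.4, -0.9, 1.2]
gripper_width: 0.0559
```

```bash
python3 - <<'E'
from h import *
st(); go(.5141,-.0505,.064,-94.2)
E
```

```text
{'time_s': 28.5333, 'joint_pos': [-0.1162, 0.2754, -0.4471, 0.8608, 0.0264, -1.6129], 'eef_pos': [0.5142, -0.0506, 0.0651], 'orientation': [3.1303, 0.0269, -1.6452], 'ft_force': [0.3996, -0.9323, 1.1781], 'wrist_torque': [-0.0662, -0.0355, 0.0208], 'gripper_width': 0.0559}
pose [ 0.5142 -0.0506  0.0651] yaw -94.26 tool shift (np.float64(-0.0001), np.float64(0.0001), np.float64(0.0011)) roll -0.06 rows 0.028583912873437138 0.008988428674057669
```

Call:
step_arm --plan '[[[0, 0, 0.0015], 0], [[0, 0, 0], 0], [[0, 0, 0], 0], [[0, 0, 0], 0], [[0, 0, 0], 0]]' --fingers 1 --grip_force 80

```text
time_s: 28.95
eef_pos: [0.5145, -0.0504, 0.0637]
orientation: [3.131, 0.027, -1.645]
ft_force: [-0.1, 0.4, 5.4]
gripper_width: 0.019
```

Call:
step_arm --plan '[[[0, 0, 0], 0], [[0, 0, 0], 0], [[0, 0, 0], 0]]'

```text
time_s: 29.2
eef_pos: [0.5145, -0.0503, 0.0637]
orientation: [3.131, 0.027, -1.645]
ft_force: [1.1, 0.8, 5.8]
gripper_width: 0.0185
```

```bash
python3 - <<'E'
from h import *
st(); lev('w25')
E
```

```text
{'time_s': 29.2, 'joint_pos': [-0.1156, 0.2767, -0.4489, 0.857, 0.0266, -1.6128], 'eef_pos': [0.5145, -0.0503, 0.0637], 'orientation': [3.1309, 0.027, -1.6447], 'ft_force': [1.0899, 0.8, 5.7919], 'wrist_torque': [0.0295, -0.1146, 0.0517], 'gripper_width': 0.0185}
[331, 70, 12, 6, 35] dot r,ang 0.0184 -105.1
tcp r,ang 0.0787 85.3
```

Call:
step_arm --plan '[[[0, 0, -0.002], 0], [[0, 0, -0.002], 0], [[0, 0, -0.002], 0], [[0, 0, 0], 0]]'

```text
time_s: 29.58
eef_pos: [0.5136, -0.0506, 0.0681]
orientation: [3.129, 0.027, -1.645]
ft_force: [6.0, -1.0, -12.5]
gripper_width: 0.0184
```

Call:
step_arm --plan '[[[0, 0, -0.002], 0], [[0, 0, -0.002], 0], [[0, 0, -0.002], 0], [[0, 0, 0], 0]]'

```text
time_s: 29.92
eef_pos: [0.5133, -0.0512, 0.0734]
orientation: [3.128, 0.026, -1.645]
ft_force: [6.9, -3.5, -16.9]
gripper_width: 0.0182
```

```bash
python3 - <<'E'
from h import *
st(); lev('w26')
E
```

```text
{'time_s': 29.9167, 'joint_pos': [-0.1167, 0.2675, -0.4363, 0.882, 0.0253, -1.614], 'eef_pos': [0.5133, -0.0512, 0.0734], 'orientation': [3.1278, 0.026, -1.6447], 'ft_force': [6.8507, -3.5471, -16.9075], 'wrist_torque': [-0.2566, -1.5332, 0.2655], 'gripper_width': 0.0182}
[329, 73, 10, 6, 34] dot r,ang 0.0184 -104.6
tcp r,ang 0.0778 86.1
```

Call:
step_arm --plan '[[[0, -0.001, 0], 0], [[0, -0.001, 0], 0], [[0, 0, 0], 0]]'

```text
time_s: 30.22
eef_pos: [0.5137, -0.0511, 0.0729]
orientation: [3.125, 0.026, -1.645]
ft_force: [2.6, -3.2, -16.5]
gripper_width: 0.0184
```

Call:
step_arm --plan '[[[-0.003, 0, 0], 0], [[-0.003, 0, 0], 0], [[0, 0, 0], 0]]'

```text
time_s: 30.47
eef_pos: [0.5142, -0.0507, 0.0733]
orientation: [3.126, 0.013, -1.648]
ft_force: [2.3, -21.8, -19.1]
gripper_width: 0.0181
```

```bash
python3 - <<'E'
from h import *
st(); lev('w27')
E
```

```text
{'time_s': 30.4667, 'joint_pos': [-0.1072, 0.27, -0.4328, 0.8841, 0.013, -1.6015], 'eef_pos': [0.5142, -0.0507, 0.0733], 'orientation': [3.1259, 0.0135, -1.6475], 'ft_force': [2.3202, -21.7955, -19.1279], 'wrist_torque': [-4.171, -0.6454, 0.1629], 'gripper_width': 0.0181}
[330, 72, 10, 6, 28] dot r,ang 0.0185 -104.7
tcp r,ang 0.0783 85.5
```

Call:
step_arm --plan '[[[0.003, 0, 0.003], 0], [[0.003, 0, 0.003], 0], [[0, 0, 0.002], 0], [[0, 0, 0], 0]]'

```text
time_s: 30.85
eef_pos: [0.5148, -0.0503, 0.0664]
orientation: [3.128, 0.027, -1.645]
ft_force: [-0.5, 0.4, -5.4]
gripper_width: 0.0185
```

Call:
step_arm --plan '[[[0, 0.002, 0], -1.5], [[0, 0.002, 0], -1.5], [[0, 0.002, 0], -1.5], [[0, 0, 0], 0]]'

```text
time_s: 31.18
eef_pos: [0.5088, -0.05, 0.067]
orientation: [3.13, 0.028, -1.566]
ft_force: [-0.4, -0.4, -6.1]
gripper_width: 0.0182
```

```bash
python3 - <<'E'
from h import *
st(); lev('w28')
E
```

```text
{'time_s': 31.1833, 'joint_pos': [-0.1161, 0.266, -0.455, 0.8644, 0.0262, -1.6924], 'eef_pos': [0.5088, -0.05, 0.067], 'orientation': [3.1302, 0.0278, -1.5656], 'ft_force': [-0.4254, -0.3612, -6.1453], 'wrist_torque': [0.0389, -0.0516, -0.1837], 'gripper_width': 0.0182}
[333, 70, 12, 7, 35] dot r,ang 0.0184 -100.9
tcp r,ang 0.0788 89.4
```

Call:
step_arm --plan '[[[0, -0.002, 0], 1.5], [[0, -0.002, 0], 1.5], [[0, 0, 0], 0]]'

```text
time_s: 31.48
eef_pos: [0.5129, -0.0502, 0.0666]
orientation: [3.128, 0.027, -1.62]
ft_force: [-0.7, 0.4, -7.0]
gripper_width: 0.0184
```

```bash
python3 - <<'E'
from h import *
st(); lev('w29')
E
```

```text
{'time_s': 31.4833, 'joint_pos': [-0.1154, 0.2739, -0.4454, 0.8668, 0.0261, -1.6375], 'eef_pos': [0.5129, -0.0502, 0.0666], 'orientation': [3.1281, 0.027, -1.6199], 'ft_force': [-0.7029, 0.4443, -7.0183], 'wrist_torque': [0.018, 0.199, -0.0976], 'gripper_width': 0.0184}
[331, 70, 11, 6, 33] dot r,ang 0.0184 -100.9
tcp r,ang 0.0788 86.4
```

Call:
step_arm --plan '[[[-0.002, 0, 0], 0], [[-0.003, 0, 0], 0], [[-0.003, 0, 0], 0], [[0, 0, 0], 0]]'

```text
time_s: 31.87
eef_pos: [0.5136, -0.0422, 0.067]
orientation: [3.129, 0.027, -1.618]
ft_force: [-0.8, -1.3, -5.2]
gripper_width: 0.0184
```

```bash
python3 - <<'E'
from h import *
st(); lev('w30')
E
```

```text
{'time_s': 31.8667, 'joint_pos': [-0.1001, 0.2722, -0.4464, 0.866, 0.0266, -1.6237], 'eef_pos': [0.5136, -0.0422, 0.067], 'orientation': [3.1292, 0.0273, -1.6184], 'ft_force': [-0.8095, -1.309, -5.2352], 'wrist_torque': [-0.0975, 0.2669, -0.0519], 'gripper_width': 0.0184}
[332, 51, 11, 5, 19] dot r,ang 0.0188 -101.0
tcp r,ang 0.0868 86.3
```

Call:
step_arm --plan '[[[-0.004, 0, -0.001], 0], [[-0.005, 0, -0.001], 0], [[-0.006, 0, -0.002], 0], [[-0.006, 0, -0.001], 0], [[-0.005, 0, 0], 0]]'

```text
time_s: 32.33
eef_pos: [0.5156, -0.0156, 0.0732]
orientation: [3.13, 0.028, -1.618]
ft_force: [0.6, 0.4, -5.5]
gripper_width: 0.018
```

Call:
step_arm --plan '[[[-0.005, 0, 0], 0], [[-0.006, 0, 0], 0], [[-0.005, 0, 0], 0], [[0, 0, 0], 0]]'

```text
time_s: 32.67
eef_pos: [0.5158, 0.0006, 0.073]
orientation: [3.129, 0.028, -1.618]
ft_force: [0.8, -1.1, -5.5]
gripper_width: 0.0184
```

```bash
python3 - <<'E'
from h import *
st(); lev('w31')
E
```

```text
{'time_s': 32.6667, 'joint_pos': [-0.0181, 0.2649, -0.4407, 0.8768, 0.0282, -1.5425], 'eef_pos': [0.5158, 0.0006, 0.073], 'orientation': [3.1292, 0.0279, -1.6176], 'ft_force': [0.8462, -1.0542, -5.5075], 'wrist_torque': [-0.0836, -0.0424, 0.047], 'gripper_width': 0.0184}
[22, 387, 5, 4, 5] dot r,ang 0.3371 44.8
[17, 391, 4, 6, 6] dot r,ang 0.3455 44.6
tcp r,ang 0.1296 86.6
```

Call:
step_arm --plan '[[[0, 0, -0.012], 0], [[0, 0, -0.02], 0], [[0, 0, -0.025], 0], [[0, 0, -0.018], 0], [[0, 0, -0.005], 0]]'

```text
time_s: 33.13
eef_pos: [0.5187, -0.0031, 0.1561]
orientation: [3.134, 0.027, -1.619]
ft_force: [0.7, 0.1, -4.2]
gripper_width: 0.0183
```

Call:
step_arm --plan '[[[-0.02, -0.001, 0], 0], [[-0.034, -0.003, 0], 0], [[-0.036, -0.003, 0], 0], [[-0.036, -0.003, 0], 0], [[-0.036, -0.003, 0], 0]]'

```text
time_s: 33.55
eef_pos: [0.537, 0.1594, 0.1563]
orientation: [3.128, 0.027, -1.62]
ft_force: [1.1, -0.4, -4.7]
gripper_width: 0.0181
```

Call:
step_arm --plan '[[[-0.036, -0.003, 0], 0], [[-0.036, -0.003, 0], 0], [[-0.03, -0.002, 0], 0], [[-0.018, 0, 0], 0], [[-0.006, 0, 0], 3]]'

```text
time_s: 33.97
eef_pos: [0.551, 0.287, 0.1592]
orientation: [3.127, 0.027, -1.668]
ft_force: [-0.3, 0.2, -5.1]
gripper_width: 0.0182
```

Call:
step_arm --plan '[[[0, 0, 0], 6], [[0, 0, 0], 7], [[0, 0, 0], 7], [[0, 0, 0], 7], [[0, 0, 0], 7]]'

```text
time_s: 34.38
eef_pos: [0.5509, 0.2834, 0.1591]
orientation: [3.115, 0.012, -2.271]
ft_force: [0.1, -0.6, -5.3]
gripper_width: 0.0185
```

Call:
step_arm --plan '[[[0, 0, 0], 7], [[0, 0, 0], 7], [[0, 0, 0], 7], [[0, 0, 0], 7], [[0, 0, 0], 7]]'

```text
time_s: 34.8
eef_pos: [0.5509, 0.2833, 0.1592]
orientation: [3.112, -0.005, -2.881]
ft_force: [0.1, 0.1, -5.3]
gripper_width: 0.0185
```

Call:
step_arm --plan '[[[0, 0, 0], 7], [[0, 0, 0], 5], [[0, 0, 0], 2.5], [[0, 0, 0], 0], [[0, 0, 0], 0]]'

```text
time_s: 35.22
eef_pos: [0.5511, 0.2834, 0.1596]
orientation: [3.114, -0.012, -3.127]
ft_force: [-0.4, 0.1, -5.3]
gripper_width: 0.0185
```

```bash
python3 - <<'E'
from h import *
st(); go(.5495,.2855,.155,180.8)
d=snap('wrist','w32'); s=d['state'];Rt=R.from_euler('xyz',s['orientation']).as_matrix(); print(Rt.round(4).tolist())
E
```

```text
{'time_s': 35.2167, 'joint_pos': [0.4581, 0.3717, -0.08, 1.1181, 0.0297, 0.4435], 'eef_pos': [0.5511, 0.2834, 0.1596], 'orientation': [3.1143, -0.0118, -3.1269], 'ft_force': [-0.38, 0.0502, -5.3474], 'wrist_torque': [-0.0697, -0.0211, 0.0292], 'gripper_width': 0.0185}
pose [0.5511 0.2834 0.1596] yaw -179.16 tool shift (np.float64(0.0015), np.float64(0.0021), np.float64(0.0046)) roll 0.04 rows 0.13191352253691296 0.005981731949401031
[[-0.9998, -0.0144, -0.0122], [-0.0147, 0.9995, 0.0271], [0.0118, 0.0273, -0.9996]]
```

Call:
step_arm --plan '[[[0, -0.001, 0.02], 0], [[0, -0.001, 0.033], 0], [[0, 0, 0.035], 0], [[0, 0, 0.03], 0], [[0, 0, 0.02], 0]]'

```text
time_s: 35.68
eef_pos: [0.5479, 0.2846, 0.0191]
orientation: [3.115, -0.014, -3.127]
ft_force: [-0.8, -0.4, -5.1]
gripper_width: 0.0179
```

Call:
step_arm --plan '[[[0, 0, 0.012], 0], [[0, 0, 0.007], 0], [[0, 0, 0.004], 0], [[0, 0, 0.002], 0], [[0, 0, 0], 0]]'

```text
time_s: 36.1
eef_pos: [0.5506, 0.2868, -0.0014]
orientation: [3.113, -0.009, -3.128]
ft_force: [-0.2, -0.9, -4.9]
gripper_width: 0.0179
```

Call:
step_arm --plan '[[[0, 0, 0.002], 0], [[0, 0, 0.001], 0], [[0, 0, 0], 0]]'

```text
time_s: 36.35
eef_pos: [0.5501, 0.2866, -0.0047]
orientation: [3.113, -0.01, -3.128]
ft_force: [0.1, -0.4, -4.9]
gripper_width: 0.0183
```

Call:
step_arm --plan '[[[0, 0, 0.001], 0], [[0, 0, 0.001], 0], [[0, 0, 0], 0]]'

```text
time_s: 36.6
eef_pos: [0.5496, 0.2864, -0.0074]
orientation: [3.114, -0.011, -3.128]
ft_force: [0.4, -0.1, -5.5]
gripper_width: 0.0179
```

Call:
step_arm --plan '[[[0, 0, 0.001], 0], [[0, 0, 0.001], 0], [[0, 0, 0], 0]]'

```text
time_s: 36.85
eef_pos: [0.5496, 0.2865, -0.0096]
orientation: [3.114, -0.011, -3.128]
ft_force: [-0.3, 0.5, -4.9]
gripper_width: 0.0184
```

Call:
step_arm --plan '[[[0, 0, 0.001], 0], [[0, 0, 0.001], 0], [[0, 0, 0], 0]]'

```text
time_s: 37.1
eef_pos: [0.5496, 0.2866, -0.0115]
orientation: [3.114, -0.011, -3.128]
ft_force: [-0.2, 0.0, -4.1]
gripper_width: 0.0182
```

Call:
step_arm --plan '[[[0, 0, 0.001], 0], [[0, 0, 0], 0]]'

```text
time_s: 37.27
eef_pos: [0.5496, 0.2866, -0.0124]
orientation: [3.114, -0.011, -3.128]
ft_force: [-0.3, -0.5, -2.9]
gripper_width: 0.0187
```

Call:
step_arm --plan '[[[0, 0, 0.0005], 0], [[0, 0, 0], 0]]'

```text
time_s: 37.43
eef_pos: [0.5496, 0.2867, -0.0128]
orientation: [3.114, -0.011, -3.128]
ft_force: [-1.3, -0.5, -2.7]
gripper_width: 0.0187
```

Call:
step_arm --plan '[[[0, 0, 0], 0], [[0, 0, 0], 0], [[0, 0, 0], 0], [[0, 0, 0], 0], [[0, 0, 0], 0]]' --fingers 0.4

```text
time_s: 37.85
eef_pos: [0.55, 0.2868, -0.0124]
orientation: [3.113, -0.01, -3.128]
ft_force: [0.5, 0.2, -0.5]
gripper_width: 0.051
```

Call:
step_arm --plan '[[[0, 0, -0.006], 0], [[0, 0, -0.015], 0], [[0, 0, -0.025], 0], [[0, 0, -0.03], 0], [[0, 0, -0.03], 0]]'

```text
time_s: 38.27
eef_pos: [0.5502, 0.2833, 0.0942]
orientation: [3.114, -0.012, -3.128]
ft_force: [0.7, 0.8, -0.3]
gripper_width: 0.0509
```

Call:
step_arm --plan '[[[0, 0, -0.025], 0], [[0, 0, -0.012], 0], [[0, 0, -0.005], 0], [[0, 0, 0], 0], [[0, 0, 0], 0]]'

```text
time_s: 38.68
eef_pos: [0.5506, 0.2822, 0.1339]
orientation: [3.114, -0.012, -3.128]
ft_force: [-0.8, -0.1, 0.4]
gripper_width: 0.0511
```

```bash
python3 - <<'E'
from h import *
st(); d=snap('wrist','w33'); b=cv2.imread('pics/w33.png'); hsv=cv2.cvtColor(b,cv2.COLOR_BGR2HSV)
blue=cv2.inRange(hsv,(105,100,20),(130,255,255)); 
def fg(b): 
    hsv=cv2.cvtColor(b,cv2.COLOR_BGR2HSV); return (cv2.inRange(hsv,(105,100,20),(130,255,255))==0).astype(np.uint8)
m=fg(b); p=proj(d,[[.60,.287,.013]])[0].astype(int); n,l,s,c=cv2.connectedComponentsWithStats(m); i=l[p[1],p[0]]; print(p,s[i])
if s[i][4]<30000:
    k=max(cv2.findContours((l==i).astype(np.uint8),0,1)[0],key=cv2.contourArea).reshape(-1,2); P=cast(d,k,.013)[:,:2]; print(P.min(0),P.max(0),cv2.minAreaRect(P.astype(np.float32)))
t=snap('top','t33'); 
a=cv2.imread('pics/top0.png').astype(int); e=cv2.imread('pics/t33.png').astype(int); df=(np.abs(a-e).max(2)>40).astype(np.uint8)
n,l,s,c=cv2.connectedComponentsWithStats(df)
for j in range(1,n):
    if s[j][4]>5: print('changed',s[j].tolist())
dd=load('t33')
for q in red(dd,cv2.imread('pics/t33.png')):
    if 330<q[1][0]<490 and q[1][1]<215:
        x=cast(dd,q[1],.085)[0,:2]-S; print(q,np.hypot(*x),np.degrees(np.arctan2(x[1],x[0])))
E
```

```text
{'time_s': 38.6833, 'joint_pos': [0.4566, 0.3849, -0.1211, 1.0639, 0.0298, 0.4433], 'eef_pos': [0.5506, 0.2822, 0.1339], 'orientation': [3.1143, -0.0119, -3.1282], 'ft_force': [-0.8006, -0.1007, 0.3905], 'wrist_torque': [-0.0056, -0.014, -0.0051], 'gripper_width': 0.0511}
[329 232] [ 295   84   70  205 5621]
[0.45019894 0.25210717] [0.67038103 0.31778599] ((0.560483455657959, 0.2862127721309662), (0.21989953517913818, 0.06566976010799408), 0.8841208815574646)
changed [183, 46, 293, 354, 37089]
changed [432, 151, 25, 26, 174]
changed [433, 183, 36, 16, 243]
changed [343, 197, 15, 24, 53]
changed [358, 222, 18, 30, 63]
changed [239, 232, 5, 9, 13]
changed [245, 246, 3, 4, 6]
changed [247, 251, 4, 7, 9]
changed [376, 253, 7, 11, 29]
changed [383, 265, 6, 10, 25]
changed [636, 325, 4, 2, 7]
changed [516, 362, 50, 26, 140]
changed [436, 372, 2, 6, 6]
changed [417, 385, 8, 6, 11]
([460, 184, 8, 7, 45], [463.6, 187.4]) 0.09607398158663773 -97.75468973671742
```

```bash
python3 - <<'E'
from h import *
print(r.sign_off())
E
```

```text
the job is handed in; nothing more can be done
None
```

I carried out the job in the order asked and handed it in at about 38.7 s; the sign-off gave no verdict.

- **Locking:** I fitted the bare steel spanner on the head with its handle in front of the pillar and let go. Then I swung the lever clockwise with shut fingers. The push rose from about 6–7 N to about 13 N, and from there the knob and the red dot moved together. I took that as the stop. The nut had then turned about 47° on the screw. The final check, partly from another camera, gave about 45–46°. I have no direct reading that it reached 0.9 rad.
- **Spanner off:** The first lift and pull stuck, with about 29 N on the wrist, because the head was skewed and wedged in the jaw. I turned the spanner about 4° back, which also turned the screw back about 4°. I then eased the spanner and slid it off.
- **Screw setting:** By the red dot, the screw ends about 8° clockwise of its start. It was about 14° off at its worst, against the 25° limit.
- **Spanner back:** It lies flat on the right half of the mat, within 1–2 mm of where it started. The gripper is open and clear.

Some things disagreed or went unchecked:

- **Fingertips:** They sat about 15 mm behind the TCP rather than 17 mm ahead of it. The first two grasps therefore closed above the handle, and I corrected the height.
- **Tilt:** A joint-6 limit early on left the tool tilted about 1.7° throughout.
- **Other items:** I did not measure the small spanner, screwdriver or dish again at the end. The arm hid part of the last top view, and I felt no unexpected contact near them.

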